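Show the mark on a silver caster's foot to the inspection camera

ROBOT

A 7-joint arm with a two-finger parallel gripper is mounted at the origin on the work surface. World frame = base frame: x ahead of the robot, y to its left, z up, the work surface at z = 0. Lengths are in mm, angles in rad, forces in N, time in s.
With the tool pointing down it reaches from about 350 to 900 mm from the base axis. Payload 19.9 kg.
Tool frame: the origin (TCP) lies midway between the tips of the shut fingers; the grasp point (between the pads) lies 19 mm behind it; z points along the fingers, y is the direction in which the jaws open and shut (so a half turn about z gives the same grasp; the last joint's range is limited). The gripper opens to 94 mm and grips with 3 to 60 N. Pads are 16 mm wide; open, the fingers measure 119 mm over their backs; the gripper's body (75 mm by 177 mm) begins 78 mm behind the grasp point.
Start: joints at [1.177, 0.417, -0.01, 1.614, 0.005, 1.111, -0.053], TCP at [215.36, -586.702, 205.425] pointing down, gripper open.
Joint ranges: [-2.81, 2.81], [-0.39, 2.02], [-1.27, 1.25], [0.06, 2.57], [-1.19, 4.33], [0.19, 2], [-2.82, 2.82]. Speed limits (rad/s): [1.89, 1.89, 2.39, 2.39, 3.01, 3.01, 3.01].

INTERFACE

Orientations are given as a 3x3 rotation matrix whose columns are the frame's x, y, z axes.
In Python, from rig import r gives the robot as it stands. The module is installed in compiled form; this text tells all that it offers.
- The arm moves only by the shell command python3 -m creep 'ROWS' [FORCE]. ROWS is JSON, a list of rows, each an object of numbers: "gripper": the finger opening in cm, from 0 to 9.4; "dx", "dy", "dz": the shift along the tool's x, y, z in cm; "turn": the turn about the tool's z in degrees. A call has 1 to 12 rows; each row is the pose to reach, as a shift and turn from the pose measured when the call began, along the tool's axes at that moment; what a row does not reach only later rows make up. A row lasts 1/8 s, in which the tool goes at most 62.5 mm and 10.7 degrees, less where a joint would pass 70% of its speed; a pose out of reach is approached as far as the arm can. A call with a gripper value outside its range is refused whole. The fingers move at their own pace and stop on an object; FORCE is the grip in N (left out, the last holds). Time passes only in rows, so rows that repeat a pose let the fingers close. It gives the time, the measured TCP pose, the force and the opening at its end, in the units of the state.
- r.read_state(): the state, without advancing time (a new reading comes with each control period).
- r.get_image(name): name is "scene" or "side" or "wrist"; returns (picture, depth): 480x640x3 uint8, blue, green, red; 480x640 float32, mm along the optical axis (not along the pixel's ray), 0 where there is no reading.
- r.camera_info(name): a dict with "fx", "fy", "cx", "cy" (pixels), "R" (3x3) and "t" (3): a world point X has camera coordinates R X + t; the wrist camera has in their place "tool_from_camera" (4x4, takes a point from camera to tool coordinates, whose origin is the TCP and whose axes are the flange's). Camera axes: x right, y down, z forward; pixel columns grow to the right and rows downward; lengths in mm; the calibration is good to about 2 mm. A picture is of the moment at which its call begins: read the wrist's pose just before it. camera_info takes no time and is no camera call.
- r.sign_off(): hands the job in, once; it reports no verdict.
The state is a dict: "time_s": time; "joint_pos": joint angles; "qvel": joint speeds; "effort": joint torques, N m; "eef_pos": TCP position; "tool_rot": TCP orientation; "ft_force": force on the tool from outside, world axes, zero at the start; "torque": the same for the moment, N m; "gripper_width": finger opening in mm.
Only numpy, scipy, OpenCV 4.12 (cv2) and the standard library are available. Lean on these libraries where they do the work, as an engineer would, in place of code of your own. Each camera call takes 0.05 s, during which the arm holds its last target.

TASK

The mark under the foot of the small silver caster has to be checked: pick up the caster standing on the bench, lay it on its side in the padded V-cradle and let go, then take a fresh grip round its body and hold it up to the inspection camera, with the middle of its foot 100 mm in front of the lens on the lens axis and the foot facing the lens squarely. Finish still holding it there, motionless and carried by the gripper alone. Do not drop the caster or let it fall over on the bench, do not bump the camera or its stand, and leave the other things on the bench where they are.

Things in the scene. Friction and masses are not known exactly. Their poses are not given: they have to be found in the camera images.
- caster_mid (a point): caster: silver shaker standing upright, 135 mm tall, 190 to 310 g; plain cylinder of 40 mm diameter from 6 to 111 mm above the foot face, two thin brass bands; foot ring 43 mm wide, 6 mm high; above the cylinder a 42 mm collar (to 114 mm), low dome, small finial. This point: its centre, on its axis 67.5 mm from foot face and from finial top. z axis: along its axis from foot to finial
- caster_foot (a point): the middle of the caster's flat foot face (the underside that carries the mark), 67.5 mm from caster_mid along -z; same axes as caster_mid
- cradle: pale wooden cradle fixed to the bench: base board 150 x 86 mm, 12 mm thick; across it two cheeks 10 mm thick, 80 mm wide, tops 43 mm over the bench, 52 mm clear between them, each with a 90 degree V-notch lined with green felt (lips 23 mm either side of the middle). Origin: underside's centre, on the bench; x along the groove, y across, z up
- cradle_rest (a point): where the caster's centre comes when it lies centred in the cradle, either way round: on the groove's middle line, half-way between the two cheeks, 48 mm above the bench. Same axes as the cradle (x along the groove)
- focus (a point): focus point in the air, 100 mm in front of the lens on its axis, 165 to 235 mm above the bench. x axis: along the lens axis from this point to the lens, away from the robot and 20 degrees upward (the camera looks down at 20 degrees). At the end the caster's foot face is centred here and its axis, foot to finial, points along -x of this frame
- lens_front (a point): middle of the front rim of the inspection camera's lens, inside a white ring light 68 mm wide; same axes as focus. The lens and white camera body run back from it to a clamp on an upright steel column (25 mm thick, 384 mm high) 160 mm behind it, on a grey base plate 150 x 180 mm, 16 mm thick. The clamp's height differs by up to 60 mm between starts and then stays. Leave the camera alone
- calliper_mid (a point): bystander: digital calliper lying flat, 225 mm long, 14 mm high; its centre
- beaker_mid (a point): bystander: open silver beaker, 66 mm wide, 75 mm tall; its centre
- hammer_mid (a point): bystander: small hammer lying down, wooden handle, 220 mm long, 26 mm high; near the middle of its handle
- mandrel_mid (a point): bystander: tapered steel ring mandrel with dark wooden handle lying down, 270 mm long, 25 mm high; its centre
- pearl_box_mid (a point): bystander: clear open box with pearls, 85 by 65 by 20 mm; its centre
- file_mid (a point): bystander: needle file with a yellow handle, 215 mm long, 20 mm high; its centre
- pliers_mid (a point): bystander: small pliers with red handles, 130 mm long, 12 mm high; at their joint
- flux_mid (a point): bystander: amber jar with a black lid, 44 mm wide, 85 mm tall; its centre
There are look-alikes about, which are no part of the job. What is shaped like the cradle but purple or yellow is not meant.

How it is judged:
By the outcome, as a careful person would: the job done as asked, in the order asked, and still so for the second after the job is handed in, while the arm keeps its last pose, push and grip.
It also fails if it takes over 66 s, if anything falls off the work surface, if the arm or the gripper's body presses on something with over 40 N, if the wrist force passes 120 N, or if a joint passes its speed limit or range.

## Working session

There is one attempt and no reset: what is moved stays moved. The work goes in short steps, Python scripts to look and compute and a shell command to move; the robot and the scene stay as the last step left them, time stands still between calls to the robot, and variables do not carry over. Pictures are saved under pics/ and viewed, and the job is handed in when it is done.

```bash
mkdir -p pics
cat > h.py <<'E'
import numpy as np, cv2
from rig import r
def snap(n,f):
    s=r.read_state(); im,d=r.get_image(n); cv2.imwrite(f'pics/{f}.png',im); np.savez(f'pics/{f}.npz',im=im,d=d,p=s['eef_pos'],R=s['tool_rot']); return s,im,d
def cam(n,s=None):
    c=r.camera_info(n)
    if 'R' in c: R=np.array(c['R']);t=np.array(c['t']); return c,R.T,-R.T@t
    T=np.array(c['tool_from_camera']); Rt=np.array(s['tool_rot']); return c,Rt@T[:3,:3],Rt@T[:3,3]+np.array(s['eef_pos'])
def ray(n,u,v,s=None):
    c,R,o=cam(n,s); d=R@np.array([(u-c['cx'])/c['fx'],(v-c['cy'])/c['fy'],1]); return o,d
def onz(n,u,v,z,s=None):
    o,d=ray(n,u,v,s); return o+d*(z-o[2])/d[2]
def pt(n,u,v,dep,s=None):
    o,d=ray(n,u,v,s); return o+d*dep
def cloud(n,d,s=None):
    c,R,o=cam(n,s); v,u=np.mgrid[:480,:640]
    P=np.stack([(u-c['cx'])/c['fx']*d,(v-c['cy'])/c['fy']*d,d],-1); return P@R.T+o
def proj(n,X,s=None):
    c,R,o=cam(n,s); q=R.T@(np.array(X)-o); return c['fx']*q[0]/q[2]+c['cx'],c['fy']*q[1]/q[2]+c['cy']
E
python3 - <<'E'
from h import *
s=r.read_state(); print(s)
for n in ['scene','side','wrist']:
    c,R,o=cam(n,s); print(n,c['fx'],o.round(),R[:,2].round(2)); snap(n,n+'0')
E
```

```text
{'time_s': 0.0, 'joint_pos': array([ 1.17752043,  0.41795092, -0.01034879,  1.61416516,  0.00469652,
        1.11070862, -0.05303076]), 'qvel': array([ 1.04324815e-03, -4.07463544e-04, -1.25949819e-03, -8.02796784e-04,
        3.16906535e-04,  1.30654996e-03, -1.35010521e-05]), 'effort': array([-2.39002002e-04, -8.51248026e+01,  6.38979357e-01, -4.25982642e+01,
       -4.88027371e-02,  1.86894403e-02, -8.07806191e-05]), 'eef_pos': array([ 215.23825443, -586.36688859,  204.84325672]), 'tool_rot': array([[ 9.38756146e-01,  3.44581874e-01, -4.80502535e-04],
       [ 3.44582202e-01, -9.38755494e-01,  1.10811920e-03],
       [-6.92366053e-05, -1.20582633e-03, -9.99999271e-01]]), 'ft_force': array([ 1.2085054 , -0.74747985, -0.51694875]), 'torque': array([-0.03568496, -0.00610283, -0.03074573]), 'gripper_width': 94.10137426902972}
scene 481.3785344682332 [1327.  252. 1226.] [-0.59 -0.23 -0.77]
side 600.8041563375941 [  305. -1289.  1257.] [ 0.12  0.74 -0.66]
wrist 391.8871643468775 [ 289. -559.  384.] [-0.25 -0.09 -0.96]
```

View pics/scene0.png

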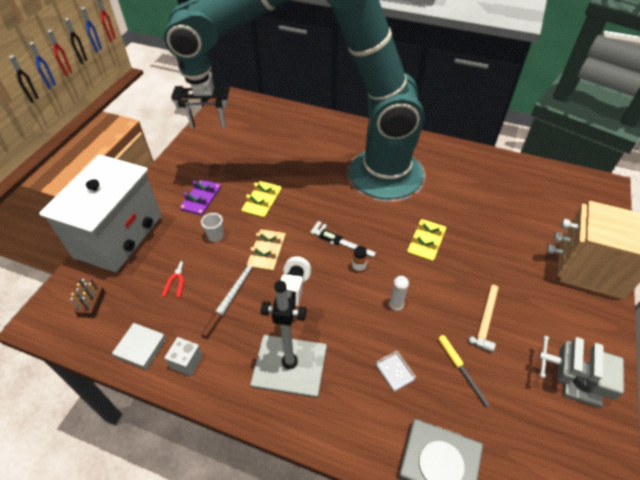

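View pics/side0.png

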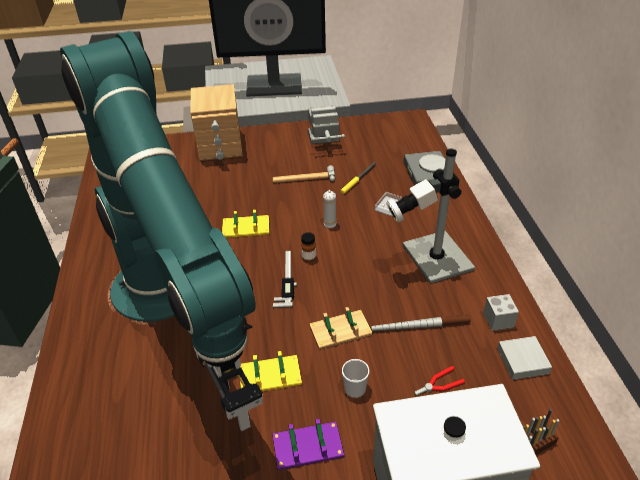

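View pics/wrist0.png

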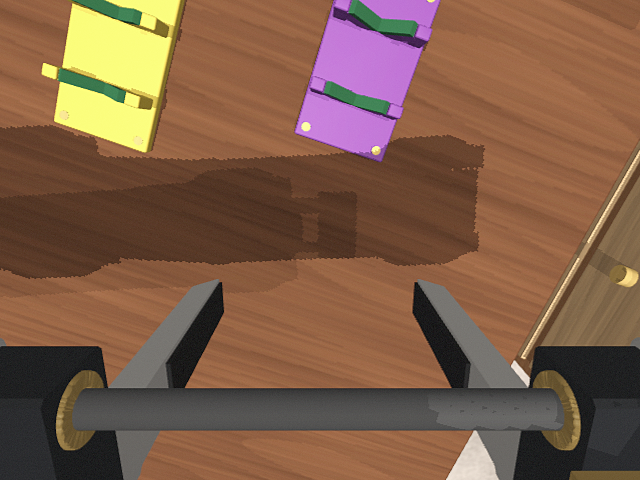

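Run:
```python
from h import *
ims=[]
for n,(x0,y0,x1,y1) in [('scene',(225,220,425,400)),('side',(290,140,490,360))]:
    z=np.load(f'pics/{n}0.npz'); im=z['im'][y0:y1,x0:x1]
    cv2.imwrite(f'pics/{n}0c.png',cv2.resize(im,None,fx=2.7,fy=2.7,interpolation=cv2.INTER_CUBIC))
    P=cloud(n,z['d'])
    # caster
    a={'scene':(380,265,420,315),'side':(315,185,345,232)}[n]
    Q=P[a[1]:a[3],a[0]:a[2]].reshape(-1,3); 
    for lo,hi in [(15,50),(50,80),(80,105),(120,150)]:
        q=Q[(Q[:,2]>lo)&(Q[:,2]<hi)]
        if len(q)>3: print(n,lo,len(q),q.min(0).round(),q.max(0).round(),q.mean(0).round(1))
    b=z['im'];hsv=cv2.cvtColor(b,cv2.COLOR_BGR2HSV)
    a={'scene':(240,225,295,275),'side':(305,305,375,350)}[n]
    Q=P[a[1]:a[3],a[0]:a[2]].reshape(-1,3); H=hsv[a[1]:a[3],a[0]:a[2]].reshape(-1,3).astype(int)
    m=(Q[:,2]>8)&(Q[:,2]<16)&(H[:,2]>130); q=Q[m]; rect=cv2.minAreaRect(q[:,:2].astype(np.float32)); print('cradle board',n,len(q),rect)
    g=(H[:,0]>40)&(H[:,0]<85)&(H[:,1]>80); print('felt',g.sum(), Q[g].mean(0).round(1))
    c=Q[(Q[:,2]>30)&(Q[:,2]<50)]; print(len(c),c.mean(0).round(1),cv2.minAreaRect(c[:,:2].astype(np.float32)))
```

```text
scene 15 92 [536. 164.  16.] [557. 203.  50.] [550.3 183.9  32.9]
scene 50 81 [534. 164.  50.] [557. 203.  79.] [550.3 184.9  64.6]
scene 80 67 [536. 165.  80.] [557. 203. 105.] [550.2 185.3  92. ]
scene 120 105 [521. 166. 120.] [555. 201. 140.] [539.4 183.7 125.6]
cradle board scene 589 ((480.65087890625, -261.6121520996094), (206.52223205566406, 162.29583740234375), 27.432510375976562)
felt 48 [ 495.  -265.4   30.9]
176 [ 491.5 -262.1   38.2] ((489.69244384765625, -261.77410888671875), (76.48149108886719, 80.51329040527344), 9.067383766174316)
side 15 112 [519. 158.  15.] [614. 341.  50.] [543.5 188.4  30.7]
side 50 94 [518. 157.  50.] [555. 186.  80.] [536.4 170.9  65.7]
side 80 74 [518. 161.  80.] [556. 185. 105.] [534.8 171.5  92.5]
side 120 51 [521. 158. 120.] [552. 197. 138.] [536.7 180.1 125.6]
cradle board side 970 ((497.84674072265625, -260.99884033203125), (162.8909912109375, 91.23003387451172), 7.973106861114502)
felt 124 [ 489.3 -255.5   31. ]
174 [ 491.  -262.    37.6] ((491.994384765625, -260.982421875), (73.85028076171875, 84.77057647705078), 8.74018383026123)
```

View pics/scene0c.png

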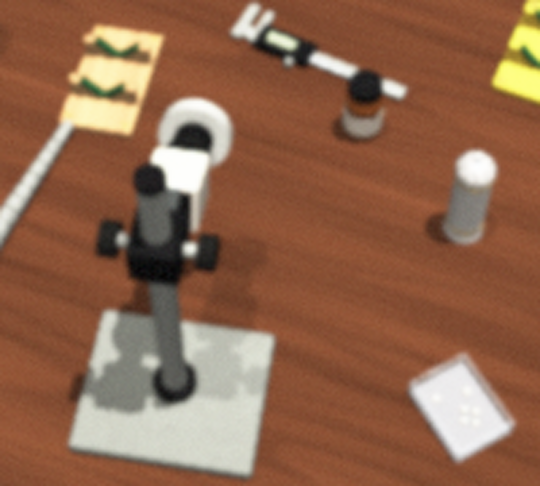

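View pics/side0c.png

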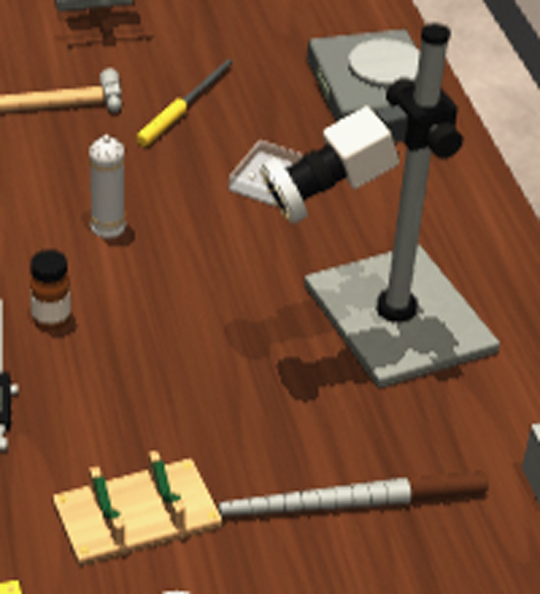

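Run:
```python
from h import *
res={}
for n,a in [('scene',(275,248,330,300)),('side',(385,180,450,225))]:
    z=np.load(f'pics/{n}0.npz'); im=z['im']; P=cloud(n,z['d']); hsv=cv2.cvtColor(im,cv2.COLOR_BGR2HSV).astype(int)
    x0,y0,x1,y1=a
    m=np.zeros((480,640),bool); m[y0:y1,x0:x1]=True
    w=m&(hsv[...,2]>150)&(hsv[...,1]<70)&(P[...,2]>100)
    Q=P[w]; print(n,w.sum(),Q.min(0).round(),Q.max(0).round())
    nn,lab,st,cen=cv2.connectedComponentsWithStats(w.astype(np.uint8))
    for i in range(1,nn):
        if st[i,4]>15: q=P[lab==i]; print(' comp',st[i],cen[i].round(1),q.mean(0).round(),q.min(0).round(),q.max(0).round())
    # column
    col=(P[...,2]>60)&(P[...,2]<150)&(P[...,0]>650)&(P[...,0]<1000)&(P[...,1]>-200)&(P[...,1]<150)
    q=P[col]; print(' col',len(q),np.median(q,0).round(), q.min(0).round(),q.max(0).round())
    base=(P[...,2]>10)&(P[...,2]<22)&(P[...,0]>650)&(P[...,0]<1050)&(P[...,1]>-250)&(P[...,1]<150)&(hsv[...,1]<60)
    q=P[base]; print(' base',len(q),cv2.minAreaRect(q[:,:2].astype(np.float32)))
    big=cv2.resize(im[y0:y1,x0:x1],None,fx=10,fy=10,interpolation=cv2.INTER_NEAREST); cv2.imwrite(f'pics/{n}ring.png',big)
```

```text
scene 624 [654. -98. 209.] [1327.  252. 1226.]
 comp [281 257  30  43 624] [295.1 274.4] [716. -52. 272.] [654. -98. 209.] [1327.  252. 1226.]
 col 155 [835. -30. 106.] [821. -46.  60.] [839. -23. 149.]
 base 3063 ((829.7528686523438, -34.60100555419922), (153.5286865234375, 179.24887084960938), 11.654784202575684)
side 403 [  305. -1289.   210.] [ 780.  -23. 1257.]
 comp [410 180  25  19 280] [421.6 188.8] [747. -67. 295.] [  305. -1289.   271.] [ 780.  -23. 1257.]
 comp [387 198  15  18 121] [393.8 206.6] [670. -78. 255.] [ 658. -102.  228.] [687. -35. 269.]
 col 204 [823. -43. 105.] [813. -51.  60.] [839. -27. 149.]
 base 1701 ((830.58056640625, -36.36839294433594), (156.25721740722656, 184.9784393310547), 11.877083778381348)
```

```bash
python3 -c "
import cv2,numpy as np
a=cv2.imread('pics/scenering.png');b=cv2.imread('pics/sidering.png');b=cv2.resize(b,None,fx=.7,fy=.7);a=cv2.resize(a,None,fx=.6,fy=.6)
o=np.zeros((max(a.shape[0],b.shape[0]),a.shape[1]+b.shape[1],3),np.uint8);o[:a.shape[0],:a.shape[1]]=a;o[:b.shape[0],a.shape[1]:]=b;cv2.imwrite('pics/ring.png',o);print(o.shape)"
```

```text
(315, 785, 3)
```

View pics/ring.png

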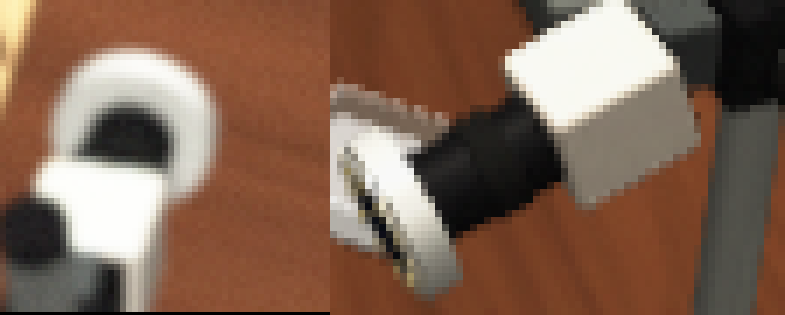

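```bash
python3 - <<'E'
from h import *
z=np.load('pics/side0.npz');P=cloud('side',z['d'])
for u,v in [(308,240),(308,250),(308,255)]: print(P[v,u].round())
E
python3 -m creep '[{"dx":57,"dy":-61,"turn":11.5},{"dx":57,"dy":-61,"turn":11.5},{"dx":57,"dy":-61,"turn":11.5},{"dx":57,"dy":-61,"turn":11.5},{"dx":57,"dy":-61,"turn":11.5},{"dx":57,"dy":-61,"turn":11.5},{"dx":57,"dy":-61,"turn":11.5},{"dx":57,"dy":-61,"turn":11.5}]'
python3 - <<'E'
from h import *
snap('wrist','w1')
E
```

```text
[447.  23.  83.]
[446.  24.  42.]
[444.  13.  32.]$[0]: bad value
```

View pics/w1.png

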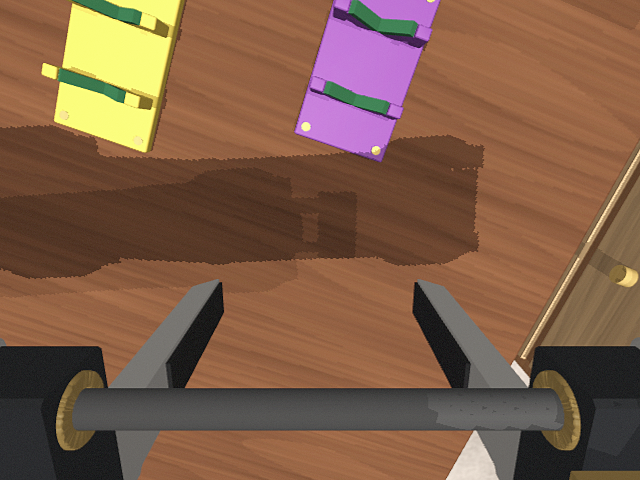

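```bash
python3 -m creep '[{"gripper":9.4,"dx":6,"dy":-2,"dz":0,"turn":5},{"gripper":9.4,"dx":12,"dy":-8,"dz":0,"turn":11.5}]'
```

```text
time_s: 0.45
eef_pos: [292.3, -489.8, 204.5]
tool_rot: [[0.989, 0.148, -0.0], [0.148, -0.989, 0.001], [0.0, -0.001, -1.0]]
ft_force: [1.7, -0.0, 0.2]
gripper_width: 93.9
```

```bash
python3 -m creep '[{"gripper":9.4,"dx":3.3,"dy":-5.3,"dz":-1,"turn":0},{"gripper":9.4,"dx":6.6,"dy":-10.6,"dz":-1.5,"turn":0},{"gripper":9.4,"dx":9.9,"dy":-16,"dz":-1.5,"turn":0},{"gripper":9.4,"dx":13,"dy":-21.3,"dz":-1.5,"turn":0},{"gripper":9.4,"dx":16.5,"dy":-26.6,"dz":-1.5,"turn":0},{"gripper":9.4,"dx":19,"dy":-32,"dz":-1.5,"turn":0},{"gripper":9.4,"dx":22,"dy":-37,"dz":-1.5,"turn":0},{"gripper":9.4,"dx":25,"dy":-42,"dz":-1.5,"turn":0},{"gripper":9.4,"dx":27,"dy":-47,"dz":-1.5,"turn":0},{"gripper":9.4,"dx":29,"dy":-51,"dz":-1.5,"turn":0},{"gripper":9.4,"dx":29,"dy":-56,"dz":-1.5,"turn":0},{"gripper":9.4,"dx":29,"dy":-56,"dz":-1.5,"turn":0}]'
python3 - <<'E'
from h import *
snap('wrist','w2')
E
```

```text
time_s: 1.95
eef_pos: [495.7, 110.4, 220.2]
tool_rot: [[0.988, 0.153, -0.0], [0.153, -0.988, 0.002], [0.0, -0.002, -1.0]]
ft_force: [-0.4, -0.5, 0.4]
gripper_width: 93.9
```

View pics/w2.png

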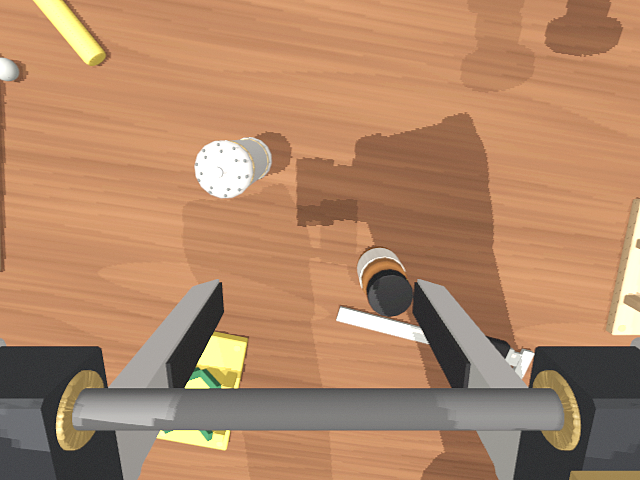

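Run:
```python
from h import *
z=np.load('pics/w2.npz'); s={'eef_pos':z['p'],'tool_rot':z['R']}
print(onz('wrist',221,172,135,s), onz('wrist',224.5,169,114,s))
P=cloud('wrist',z['d'],s); q=P[130:205,190:290].reshape(-1,3); q=q[(q[:,2]>112)&(q[:,2]<125)]
print(len(q),q.min(0),q.max(0),cv2.minEnclosingCircle(q[:,:2].astype(np.float32)))
c=cv2.minEnclosingCircle(q[:,:2].astype(np.float32))[0]
R=np.array(s['tool_rot']); d=R.T@(np.array([c[0],c[1],0])-s['eef_pos']); print(d)
```

```text
[536.97248515 182.36086831 135.        ] [536.64215699 184.83629041 114.        ]
2043 [515.84105004 165.67910129 112.22970369] [556.8330639  206.59116956 124.99526594] ((536.2266235351562, 186.2882537841797), 20.69183921813965)
[ 51.66938209 -68.32647685 220.38577065]
```

```bash
python3 -m creep '[{"gripper":9.4,"dx":3,"dy":-4,"dz":0,"turn":0},{"gripper":9.4,"dx":5.2,"dy":-6.7,"dz":0,"turn":0},{"gripper":9.4,"dx":5.2,"dy":-6.7,"dz":3,"turn":0},{"gripper":9.4,"dx":5.2,"dy":-6.7,"dz":7,"turn":0},{"gripper":9.4,"dx":5.2,"dy":-6.7,"dz":11,"turn":0},{"gripper":9.4,"dx":5.2,"dy":-6.7,"dz":14.5,"turn":0},{"gripper":9.4,"dx":5.2,"dy":-6.7,"dz":16.4,"turn":0},{"gripper":9.4,"dx":5.2,"dy":-6.7,"dz":16.4,"turn":0}]'
python3 - <<'E'
from h import *
snap('wrist','w3')
E
```

```text
time_s: 3.0
eef_pos: [537.2, 181.5, 55.6]
tool_rot: [[0.989, 0.15, -0.002], [0.15, -0.989, 0.001], [-0.002, -0.001, -1.0]]
ft_force: [-0.5, 0.5, 0.7]
gripper_width: 94.0
```

View pics/w3.png

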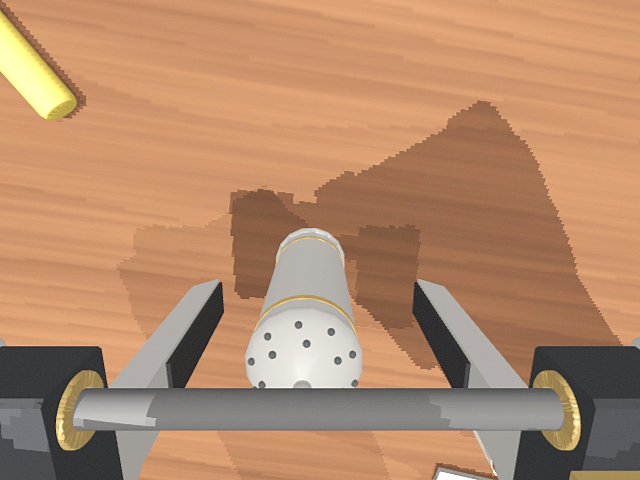

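```bash
python3 -m creep '[{"gripper":6,"dx":0,"dy":-0.3,"dz":0,"turn":0},{"gripper":3,"dx":0,"dy":-0.3,"dz":0,"turn":0},{"gripper":3,"dx":0,"dy":-0.3,"dz":0,"turn":0},{"gripper":3,"dx":0,"dy":-0.3,"dz":0,"turn":0},{"gripper":3,"dx":0,"dy":-0.3,"dz":0,"turn":0},{"gripper":3,"dx":0,"dy":-0.3,"dz":0,"turn":0}]' 15
```

```text
time_s: 3.8
eef_pos: [537.4, 185.0, 56.8]
tool_rot: [[0.989, 0.15, -0.0], [0.15, -0.989, 0.001], [0.0, -0.001, -1.0]]
ft_force: [-0.8, 0.6, 1.7]
gripper_width: 40.0
```

```bash
python3 -m creep '[{"gripper":3,"dx":0,"dy":0,"dz":-1.5,"turn":0},{"gripper":3,"dx":0,"dy":0,"dz":-4.5,"turn":0},{"gripper":3,"dx":-1,"dy":2,"dz":-8,"turn":0},{"gripper":3,"dx":-2.5,"dy":6,"dz":-11,"turn":0},{"gripper":3,"dx":-4,"dy":10.5,"dz":-12.5,"turn":0},{"gripper":3,"dx":-5.5,"dy":15,"dz":-12.5,"turn":0},{"gripper":3,"dx":-7,"dy":20,"dz":-12.5,"turn":0},{"gripper":3,"dx":-8,"dy":25,"dz":-12.5,"turn":0},{"gripper":3,"dx":-8,"dy":30,"dz":-12.5,"turn":0},{"gripper":3,"dx":-7,"dy":35,"dz":-12.5,"turn":0},{"gripper":3,"dx":-6,"dy":39,"dz":-12.5,"turn":0},{"gripper":3,"dx":-5,"dy":42,"dz":-12.5,"turn":0}]'
python3 - <<'E'
from h import *
snap('wrist','w4'); snap('side','s4'); snap('scene','c4')
E
```

```text
time_s: 5.3
eef_pos: [551.0, -239.8, 182.0]
tool_rot: [[0.989, 0.149, 0.0], [0.149, -0.989, 0.001], [0.0, -0.001, -1.0]]
ft_force: [1.2, -0.1, -2.8]
gripper_width: 40.2
```

View pics/w4.png

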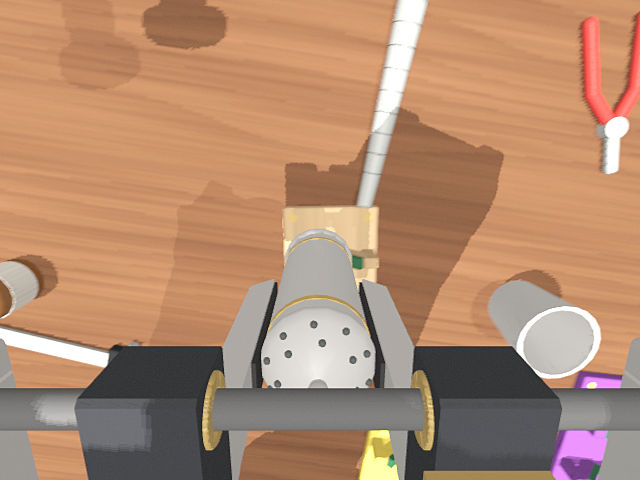

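View pics/s4.png

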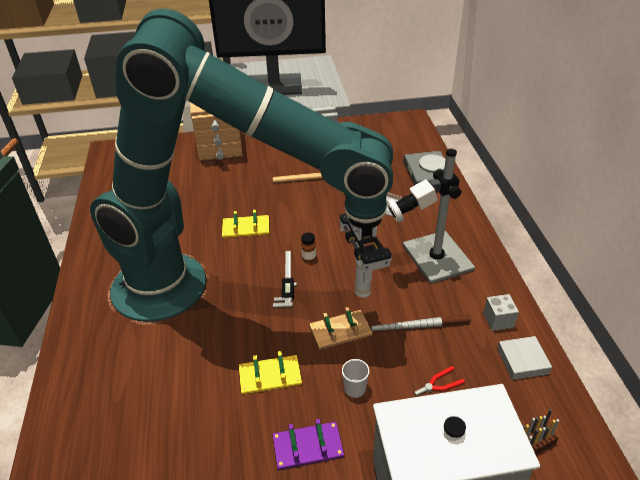

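Run:
```python
from h import *
z=np.load('pics/w4.npz'); s={'eef_pos':z['p'],'tool_rot':z['R']}
im=z['im'][190:300,260:400]; cv2.imwrite('pics/w4c.png',cv2.resize(im,None,fx=5,fy=5,interpolation=cv2.INTER_CUBIC))
a,b,c=[onz('wrist',*p,12,s) for p in [(284,208),(378,207),(377.5,245)]]
print(a,b,c,(a+b)/2,np.linalg.norm(a-b))
d=(a-b)[:2]; u=np.array([d[1],-d[0]])/np.linalg.norm(d); print('u',u,np.degrees(np.arctan2(u[1],u[0])),'centre',((a+b)/2)[:2]-75*u)
print('cheek depth')
P=cloud('wrist',z['d'],s)
for p in [(356,262),(370,262),(362,258),(375,252)]: print(p,P[p[1],p[0]].round(1))
```

```text
[ 557.64589473 -207.80064485   12.        ] [ 571.26086866 -291.61447822   12.        ] [ 536.0824659  -297.97316411   12.        ] [ 564.45338169 -249.70756154   12.        ] 84.91246185950038
u [0.98706163 0.16034129] 9.226706640830303 centre [ 490.42375913 -261.73315852]
cheek depth
(356, 262) [ 526.7 -276.4   43.3]
(370, 262) [ 528.2 -288.4   42.4]
(362, 258) [ 529.5 -281.6   38.4]
(375, 252) [ 526.1 -299.1    1.4]
```

View pics/w4c.png

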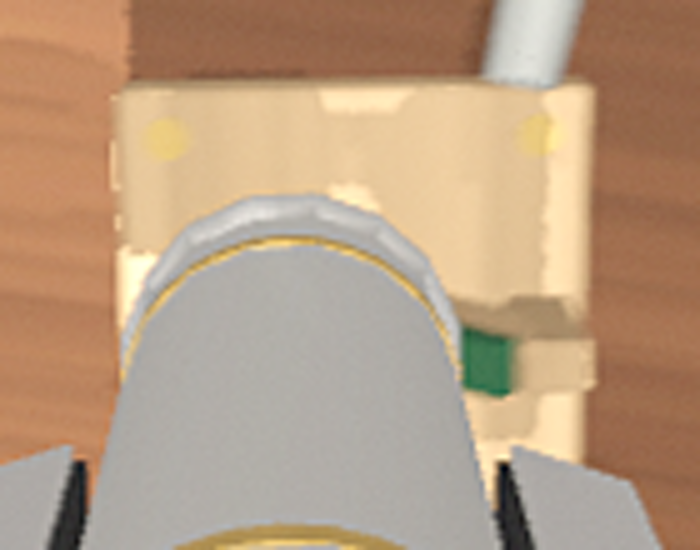

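```bash
python3 -m creep '[{"gripper":3,"dx":0.2,"dy":1.2,"dz":3,"turn":-0.3},{"gripper":3,"dx":0.2,"dy":1.2,"dz":7,"turn":-0.3},{"gripper":3,"dx":0.2,"dy":1.2,"dz":10,"turn":-0.3},{"gripper":3,"dx":0.2,"dy":1.2,"dz":10,"turn":-0.3}]'
python3 - <<'E'
from h import *
snap('wrist','w5'); snap('side','s5')
E
python3 -c "
import cv2;a=cv2.imread('pics/s5.png')[220:360,280:480];cv2.imwrite('pics/s5c.png',cv2.resize(a,None,fx=4,fy=4,interpolation=2))"
```

```text
time_s: 5.95
eef_pos: [553.4, -249.2, 80.4]
tool_rot: [[0.988, 0.154, -0.003], [0.154, -0.988, 0.003], [-0.002, -0.004, -1.0]]
ft_force: [-0.2, -0.3, -1.2]
gripper_width: 39.6
```

View pics/w5.png

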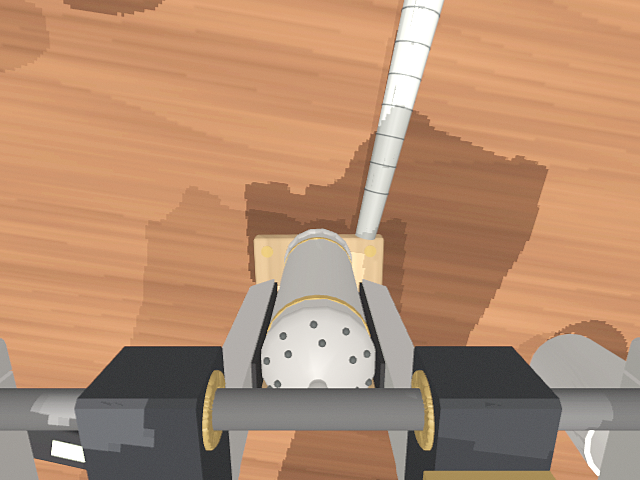

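View pics/s5c.png

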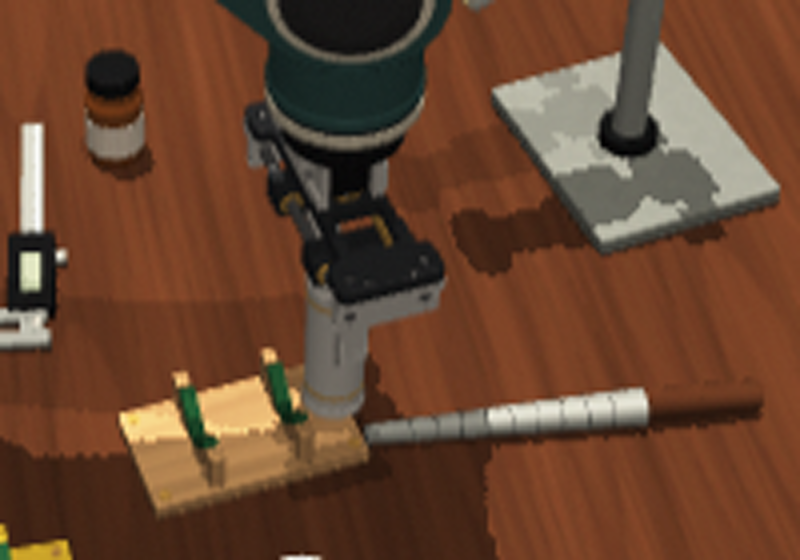

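```bash
python3 -m creep '[{"gripper":3,"dx":0,"dy":0.27,"dz":0,"turn":0},{"gripper":3,"dx":-0.6,"dy":0.27,"dz":0,"turn":0},{"gripper":3,"dx":-1.3,"dy":0.27,"dz":-0.1,"turn":0},{"gripper":3,"dx":-2,"dy":0.27,"dz":-0.2,"turn":0},{"gripper":3,"dx":-2.6,"dy":0.27,"dz":-0.2,"turn":0},{"gripper":3,"dx":-3.3,"dy":0.27,"dz":-0.2,"turn":0},{"gripper":3,"dx":-4,"dy":0.27,"dz":-0.1,"turn":0},{"gripper":3,"dx":-4.6,"dy":0.27,"dz":0,"turn":0}]' 10
python3 - <<'E'
from h import *
snap('side','s6')
E
python3 -c "
import cv2;a=cv2.imread('pics/s6.png')[220:360,280:480];cv2.imwrite('pics/s6c.png',cv2.resize(a,None,fx=4,fy=4,interpolation=2))"
```

```text
time_s: 7.05
eef_pos: [509.4, -259.9, 82.7]
tool_rot: [[0.988, 0.154, 0.0], [0.154, -0.988, 0.002], [0.001, -0.002, -1.0]]
ft_force: [1.3, 1.0, -2.4]
gripper_width: 39.9
```

View pics/s6c.png

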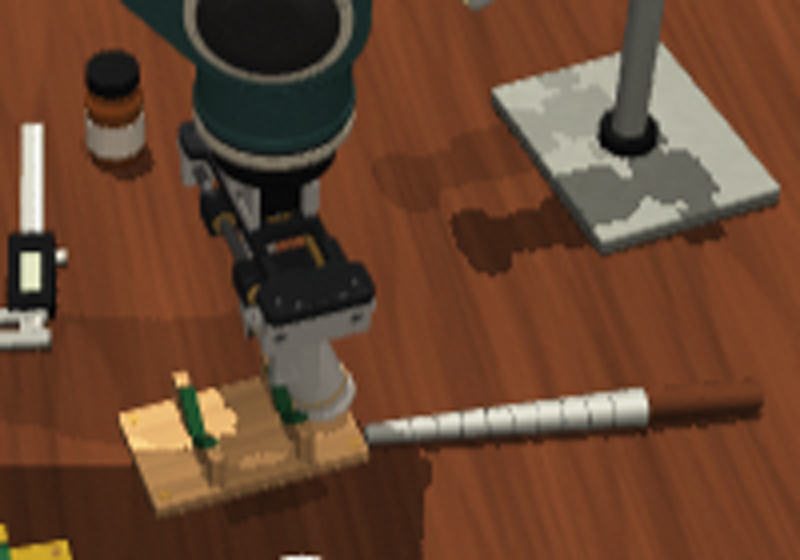

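```bash
python3 -m creep '[{"gripper":3,"dx":-0.7,"dy":0,"dz":0.2,"turn":0},{"gripper":3,"dx":-1.4,"dy":0,"dz":0.5,"turn":0},{"gripper":3,"dx":-2,"dy":0,"dz":0.8,"turn":0},{"gripper":3,"dx":-2.6,"dy":0,"dz":1.2,"turn":0},{"gripper":3,"dx":-3.2,"dy":0,"dz":1.6,"turn":0},{"gripper":3,"dx":-3.7,"dy":0,"dz":2.1,"turn":0},{"gripper":3,"dx":-4.1,"dy":0,"dz":2.6,"turn":0},{"gripper":3,"dx":-4.1,"dy":0,"dz":2.6,"turn":0}]' 10
python3 - <<'E'
from h import *
snap('side','s7');snap('wrist','w7')
E
python3 -c "
import cv2;a=cv2.imread('pics/s7.png')[220:360,280:480];cv2.imwrite('pics/s7c.png',cv2.resize(a,None,fx=4,fy=4,interpolation=2))"
```

```text
time_s: 8.1
eef_pos: [467.8, -266.3, 56.1]
tool_rot: [[0.988, 0.153, -0.001], [0.153, -0.988, 0.002], [-0.0, -0.002, -1.0]]
ft_force: [0.4, 0.1, -2.0]
gripper_width: 39.6
```

View pics/s7c.png

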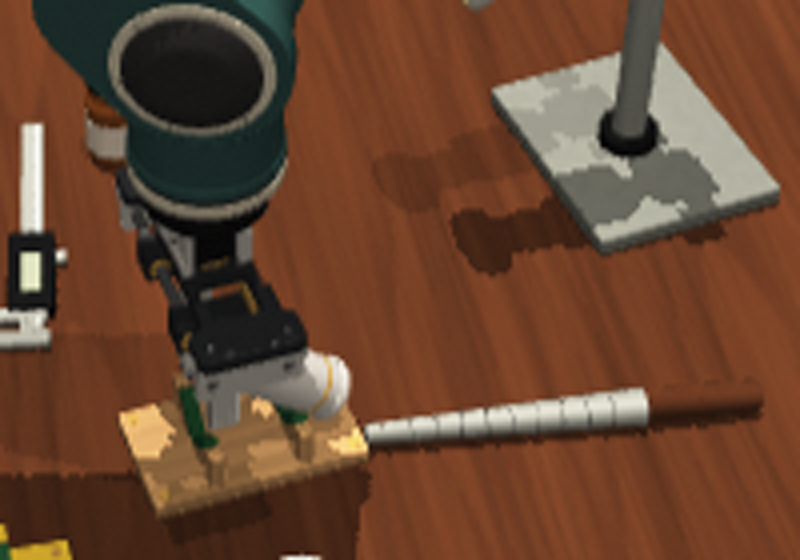

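View pics/w7.png

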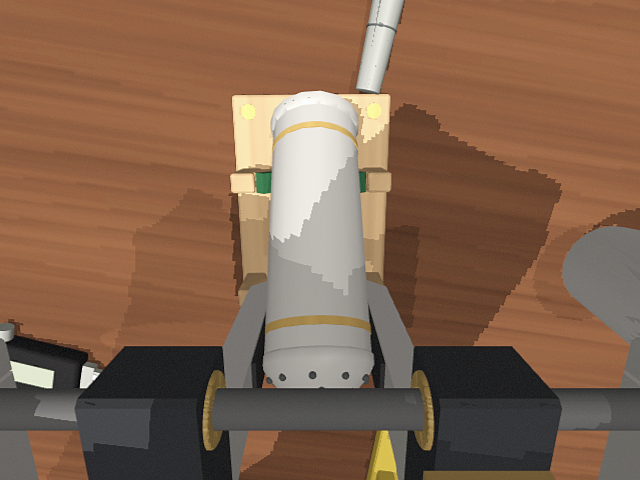

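```bash
python3 -m creep '[{"gripper":3,"dx":0.3,"dy":0,"dz":-0.6,"turn":0},{"gripper":3,"dx":1,"dy":-0.1,"dz":-0.6,"turn":0},{"gripper":3,"dx":1.6,"dy":-0.1,"dz":-0.5,"turn":0},{"gripper":3,"dx":1.6,"dy":-0.1,"dz":0.2,"turn":0},{"gripper":3,"dx":1.6,"dy":-0.1,"dz":0.7,"turn":0},{"gripper":3,"dx":1.6,"dy":-0.1,"dz":1.2,"turn":0},{"gripper":3,"dx":1.6,"dy":-0.1,"dz":1.6,"turn":0},{"gripper":3,"dx":1.6,"dy":-0.1,"dz":2,"turn":0},{"gripper":3,"dx":1.6,"dy":-0.1,"dz":2.3,"turn":0},{"gripper":3,"dx":1.6,"dy":-0.1,"dz":2.6,"turn":0},{"gripper":3,"dx":1.6,"dy":-0.1,"dz":2.6,"turn":0}]' 8
python3 - <<'E'
from h import *
snap('side','s8');snap('wrist','w8')
E
python3 -c "
import cv2;a=cv2.imread('pics/s8.png')[220:360,280:480];cv2.imwrite('pics/s8c.png',cv2.resize(a,None,fx=4,fy=4,interpolation=2))"
```

```text
time_s: 9.57
eef_pos: [484.2, -262.6, 30.3]
tool_rot: [[0.988, 0.154, 0.0], [0.154, -0.988, 0.002], [0.0, -0.002, -1.0]]
ft_force: [1.7, 0.2, -1.8]
gripper_width: 39.5
```

View pics/s8c.png

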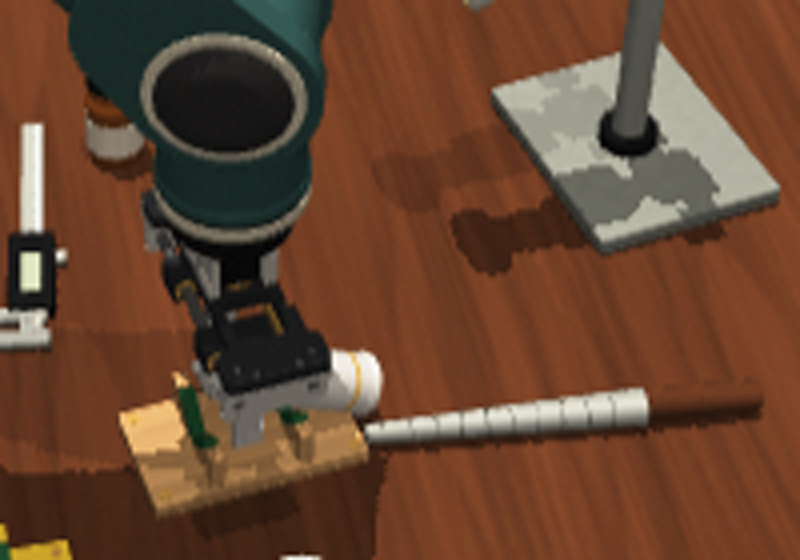

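View pics/w8.png

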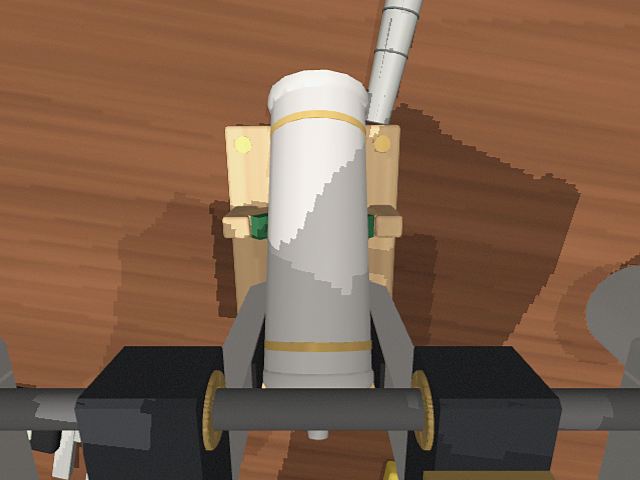

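```bash
cat > ax.py <<'E'
from h import *
C=np.array([491.2,-261.8]);U=np.array([.988,.156]);V=np.array([-.156,.988])
def axis(f,box=(255,60,385,380)):
    z=np.load(f'pics/{f}.npz'); s={'eef_pos':z['p'],'tool_rot':z['R']}
    P=cloud('wrist',z['d'],s); x0,y0,x1,y1=box
    q=P[y0:y1,x0:x1].reshape(-1,3)
    S=(q[:,:2]-C)@U; W=(q[:,:2]-C)@V
    for lo in range(-70,90,10):
        m=(S>=lo)&(S<lo+10)&(q[:,2]>45)
        if m.sum()>20:
            b=q[m]; k=b[:,2]>np.percentile(b[:,2],98)-0.5
            print(lo+5,m.sum(),'top z %.1f'%np.percentile(b[:,2],98),'v %.1f..%.1f'%(W[m].min(),W[m].max()))
    m=q[:,2]>45; print('s max',S[m].max())
E
python3 -c "
from ax import *; axis('w8')"
```

```text
-15 212 top z 93.5 v -19.8..20.4
-5 3650 top z 100.3 v -21.3..21.9
5 5001 top z 96.4 v -29.5..28.6
15 3390 top z 90.8 v -19.0..20.4
25 3234 top z 85.7 v -19.1..20.2
35 3078 top z 80.5 v -19.0..20.2
45 2934 top z 75.2 v -19.2..20.2
55 2801 top z 70.0 v -19.2..20.2
65 2599 top z 64.8 v -19.0..19.8
75 2617 top z 209.6 v -18.5..19.0
85 2111 top z 54.5 v -16.5..17.0
s max 93.56718147845989
```

```bash
python3 -c "
from ax import *
axis('w7')
c=r.camera_info('wrist')['tool_from_camera']; print(np.array(c).round(3))
z=np.load('pics/s8.npz');P=cloud('side',z['d'])
for v in range(305,330,4):
  for u in range(350,378,6): print(v,u,P[v,u].round(),end=' | ')
  print()
"
```

```text
-35 29 top z 113.9 v -20.7..19.3
-25 1830 top z 126.2 v -22.2..19.4
-15 6109 top z 125.3 v -31.8..28.6
-5 3774 top z 118.0 v -19.7..19.5
5 3337 top z 109.6 v -19.6..19.9
15 2986 top z 101.1 v -19.4..19.9
25 2669 top z 92.5 v -19.2..20.2
35 2406 top z 84.0 v -18.9..20.5
45 2194 top z 75.5 v -19.4..20.4
55 2078 top z 235.5 v -18.3..20.1
65 1665 top z 58.5 v -17.6..19.8
75 142 top z 52.9 v -10.0..10.1
s max 71.84654399385482
[[ 1.00000e-03 -9.63000e-01 -2.71000e-01  7.80840e+01]
 [ 1.00000e+00  1.00000e-03  1.00000e-03 -3.06000e-01]
 [-1.00000e-03 -2.71000e-01  9.63000e-01 -1.79137e+02]
 [ 0.00000e+00  0.00000e+00  0.00000e+00  1.00000e+00]]
305 350 [ 504. -323.  166.] | 305 356 [ 519. -325.  165.] | 305 362 [ 568. -181.   -1.] | 305 368 [ 584. -185.   -0.] | 305 374 [ 602. -184.   -5.] | 
309 350 [ 502. -338.  169.] | 309 356 [ 516. -341.  168.] | 309 362 [ 529. -349.  175.] | 309 368 [ 568. -251.   59.] | 309 374 [ 598. -203.   -0.] | 
313 350 [ 500. -348.  166.] | 313 356 [ 514. -352.  167.] | 313 362 [ 530. -346.  158.] | 313 368 [ 566. -262.   56.] | 313 374 [ 583. -258.   48.] | 
317 350 [ 499. -350.  154.] | 317 356 [ 517. -338.  136.] | 317 362 [ 547. -273.   56.] | 317 368 [ 566. -264.   43.] | 317 374 [ 582. -265.   40.] | 
321 350 [ 501. -341.  128.] | 321 356 [ 531. -273.   44.] | 321 362 [ 547. -274.   42.] | 321 368 [ 564. -272.   35.] | 321 374 [ 588. -245.   -0.] | 
325 350 [ 518. -262.   18.] | 325 356 [ 529. -284.   41.] | 325 362 [ 550. -263.   12.] | 325 368 [ 566. -266.   12.] | 325 374 [ 581. -275.   19.] | 
329 350 [ 516. -273.   14.] | 329 356 [ 528. -292.   34.] | 329 362 [ 547. -279.   14.] | 329 368 [ 563. -281.   13.] | 329 374 [ 578. -286.   16.] |
```

```bash
python3 -m creep '[{"gripper":3,"dx":0.5,"dy":0,"dz":-1.5,"turn":0},{"gripper":3,"dx":2,"dy":0,"dz":-4,"turn":0},{"gripper":3,"dx":4,"dy":0,"dz":-7,"turn":0},{"gripper":3,"dx":6,"dy":0,"dz":-10,"turn":0},{"gripper":3,"dx":6,"dy":0,"dz":-13,"turn":0},{"gripper":3,"dx":6,"dy":0,"dz":-14,"turn":0},{"gripper":3,"dx":6,"dy":0,"dz":-14,"turn":0}]' 12
python3 - <<'E'
from h import *
snap('side','s9');snap('wrist','w9')
z=np.load('pics/s4.npz');P=cloud('side',z['d']); 
m=(P[...,2]>6)&(P[...,2]<60)
for x in range(400,640,40):
  print(x,[int((m&(abs(P[...,0]-x)<20)&(abs(P[...,1]-y)<20)).sum()) for y in range(-220,220,40)])
E
python3 -c "
import cv2;a=cv2.imread('pics/s9.png')[170:360,270:490];cv2.imwrite('pics/s9c.png',cv2.resize(a,None,fx=3,fy=3,interpolation=2))"
```

```text
time_s: 10.55
eef_pos: [543.5, -253.8, 171.0]
tool_rot: [[0.988, 0.154, 0.001], [0.154, -0.988, 0.001], [0.001, -0.001, -1.0]]
ft_force: [0.1, -0.8, -3.4]
gripper_width: 39.6
400 [13, 3, 4, 25, 33, 16, 23, 27, 1, 3, 3]
440 [66, 3, 5, 3, 4, 3, 160, 5, 1, 4, 2]
480 [71, 3, 5, 6, 2, 4, 37, 4, 1, 1, 3]
520 [116, 0, 3, 3, 0, 7, 3, 5, 3, 4, 1]
560 [69, 6, 4, 0, 2, 3, 1, 5, 0, 0, 3]
600 [5, 1, 2, 1, 1, 0, 1, 0, 0, 0, 0]
```

View pics/s9c.png

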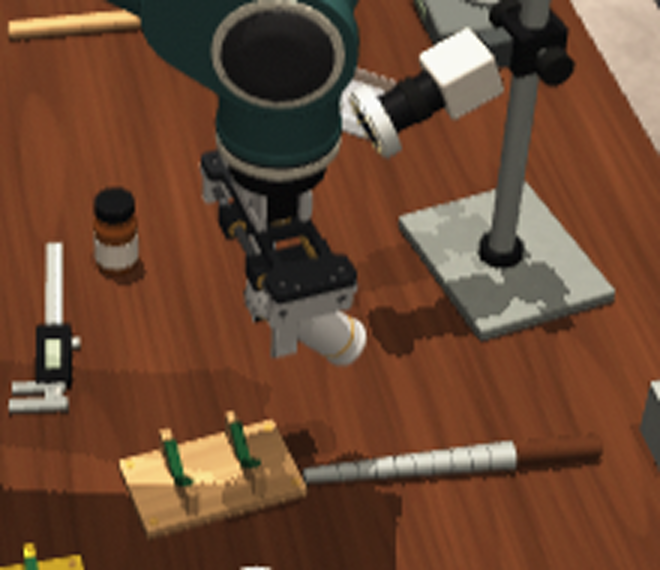

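View pics/w9.png

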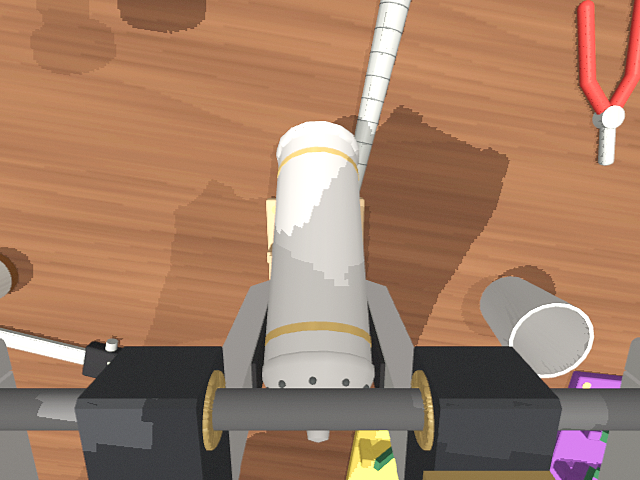

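```bash
python3 -m creep '[{"gripper":3,"dx":0,"dy":-2,"dz":0,"turn":0},{"gripper":3,"dx":-0.3,"dy":-6,"dz":1,"turn":0},{"gripper":3,"dx":-0.6,"dy":-10,"dz":4,"turn":0},{"gripper":3,"dx":-0.6,"dy":-11.5,"dz":7.5,"turn":0},{"gripper":3,"dx":-0.6,"dy":-11.5,"dz":10,"turn":0},{"gripper":3,"dx":-0.6,"dy":-11.5,"dz":10.9,"turn":0},{"gripper":3,"dx":-0.6,"dy":-11.5,"dz":10.9,"turn":0}]' 12
python3 -m creep '[{"gripper":3,"dx":0,"dy":0,"dz":0,"turn":0},{"gripper":3,"dx":0,"dy":0,"dz":0,"turn":0}]' 8
python3 - <<'E'
from h import *
snap('side','s10');snap('wrist','w10')
E
python3 -c "
import cv2;a=cv2.imread('pics/s10.png')[170:360,270:490];cv2.imwrite('pics/s10c.png',cv2.resize(a,None,fx=3,fy=3,interpolation=2))"
```

```text
time_s: 11.52
eef_pos: [518.9, -140.4, 60.7]
tool_rot: [[0.988, 0.154, -0.002], [0.154, -0.988, 0.003], [-0.001, -0.003, -1.0]]
ft_force: [-0.1, -0.4, -2.8]
gripper_width: 39.6
time_s: 11.78
eef_pos: [519.2, -140.5, 61.5]
tool_rot: [[0.988, 0.153, -0.001], [0.153, -0.988, 0.002], [-0.0, -0.002, -1.0]]
ft_force: [0.2, 0.8, -1.8]
gripper_width: 39.7
```

View pics/s10c.png

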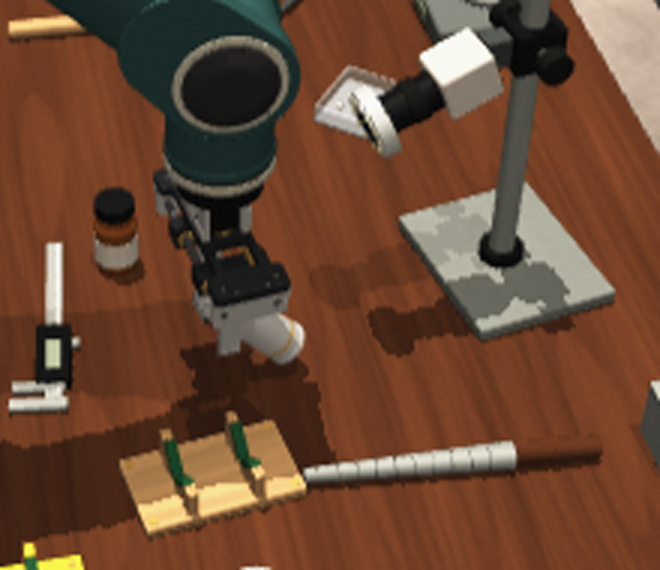

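View pics/w10.png

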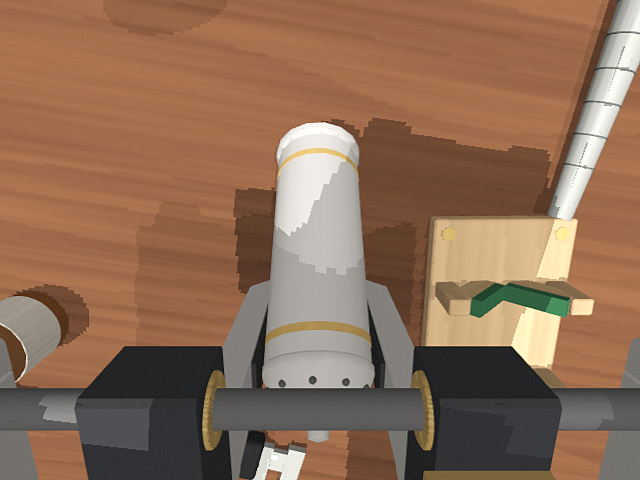

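```bash
cat > tilt.py <<'E'
from h import *
import sys
def tilt(f):
    z=np.load(f'pics/{f}.npz'); R=z['R'];p=z['p']; s={'eef_pos':p,'tool_rot':R}
    P=cloud('wrist',z['d'],s).reshape(-1,3)
    T=(P-p)@R   # tool coords
    T=T[(abs(T[:,1])<3)&(z['d'].reshape(-1)>0)]
    v,u=np.mgrid[:480,:640]; 
    m=(T[:,0]>-15)&(T[:,0]<130)&(T[:,2]>-110)&(p[2]-T[:,2]>(6 if p[2]<400 else 0))
    T=T[m]
    for x in range(-15,130,8):
        k=(T[:,0]>=x)&(T[:,0]<x+8)
        if k.sum()>5: print(x+4,k.sum(),'up %.1f'%(-np.median(T[k,2])),end='; ')
    print('TCPz',p[2])
tilt(sys.argv[1])
E
python3 tilt.py w10
python3 -m creep '[{"gripper":3,"dx":0,"dy":0,"dz":0,"turn":0},{"gripper":3,"dx":0,"dy":0,"dz":0,"turn":0}]' 5
python3 - <<'E'
from h import *
snap('wrist','w11')
E
python3 tilt.py w11
```

```text
-3 116 up 70.1; 5 585 up 68.8; 13 628 up 60.6; 21 529 up 51.0; 29 502 up 42.7; 37 395 up 32.8; 45 356 up 23.6; 53 324 up 14.3; 61 269 up 5.0; 69 245 up -3.8; 77 234 up -13.2; 85 30 up -16.3; TCPz 61.33821817167386
time_s: 12.12
eef_pos: [519.1, -140.6, 61.3]
tool_rot: [[0.988, 0.153, -0.001], [0.153, -0.988, 0.002], [-0.001, -0.002, -1.0]]
ft_force: [-0.8, 0.4, -2.6]
gripper_width: 39.8
-3 175 up 69.0; 5 486 up 68.3; 13 727 up 62.8; 21 694 up 43.7; 29 503 up 21.8; 37 352 up -2.2; 45 243 up -25.3; 53 105 up -40.7; TCPz 61.339913470676784
```

View pics/w11.png

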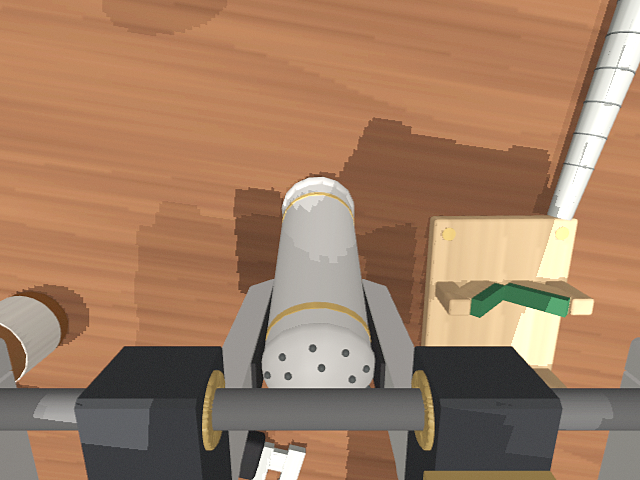

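```bash
python3 -m creep '[{"gripper":3,"dx":0,"dy":0,"dz":0.2,"turn":0},{"gripper":3,"dx":0,"dy":0,"dz":0.4,"turn":0},{"gripper":3,"dx":0.5,"dy":0,"dz":0.4,"turn":0},{"gripper":3,"dx":1.2,"dy":0,"dz":0.4,"turn":0},{"gripper":3,"dx":1.9,"dy":0,"dz":0.4,"turn":0},{"gripper":3,"dx":2.6,"dy":0,"dz":0.4,"turn":0},{"gripper":3,"dx":3.3,"dy":0,"dz":0.4,"turn":0},{"gripper":3,"dx":3.6,"dy":0,"dz":0.4,"turn":0}]' 4
python3 - <<'E'
from h import *
snap('wrist','w12');snap('side','s12')
E
python3 tilt.py w12
python3 -c "
import cv2;a=cv2.imread('pics/s12.png')[170:360,270:490];cv2.imwrite('pics/s12c.png',cv2.resize(a,None,fx=3,fy=3,interpolation=2))"
```

```text
time_s: 13.18
eef_pos: [555.1, -134.8, 57.1]
tool_rot: [[0.988, 0.154, -0.001], [0.154, -0.988, 0.003], [-0.001, -0.003, -1.0]]
ft_force: [-0.9, 0.1, -2.0]
gripper_width: 40.0
-3 70 up 71.8; 5 487 up 70.9; 13 618 up 67.0; 21 1184 up 42.6; 29 476 up -17.9; TCPz 57.087380687444934
```

View pics/s12c.png

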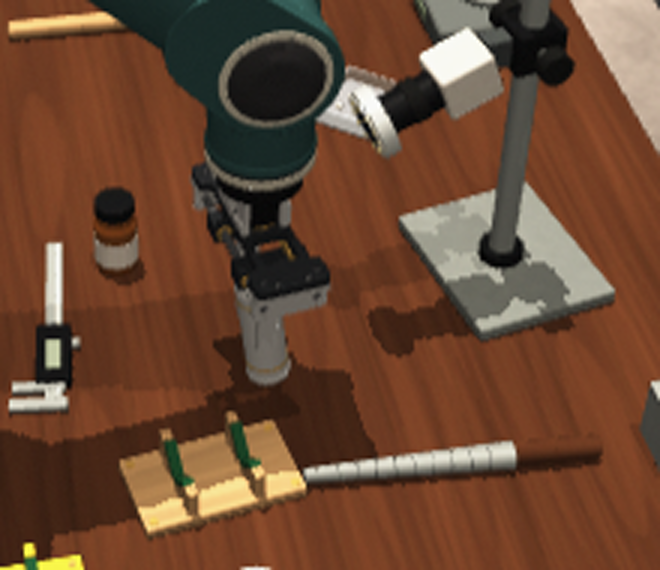

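View pics/w12.png

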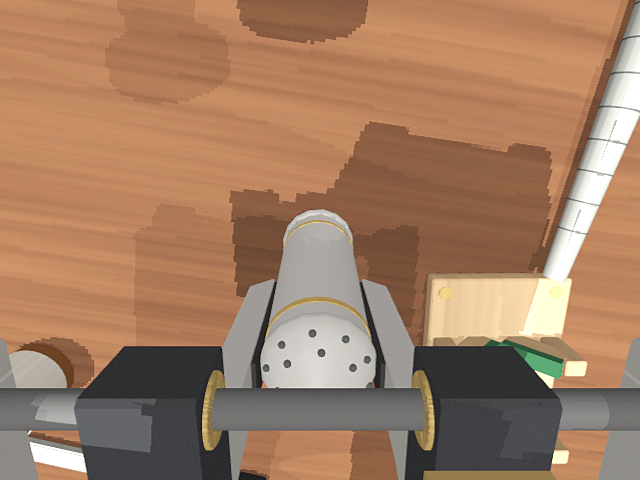

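```bash
python3 -m creep '[{"gripper":3,"dx":0.5,"dy":0,"dz":0.2,"turn":0},{"gripper":3,"dx":1.0,"dy":0,"dz":0.3,"turn":0},{"gripper":3,"dx":1.5,"dy":0,"dz":0.4,"turn":0},{"gripper":3,"dx":1.5,"dy":0,"dz":0.4,"turn":0}]' 4
python3 - <<'E'
from h import *
snap('wrist','w13')
E
python3 tilt.py w13
```

```text
time_s: 13.78
eef_pos: [570.2, -132.5, 53.1]
tool_rot: [[0.988, 0.154, -0.001], [0.154, -0.988, 0.003], [-0.0, -0.003, -1.0]]
ft_force: [0.9, -1.0, 0.4]
gripper_width: 39.9
5 460 up 74.3; 13 624 up 70.9; 21 1393 up 43.1; 29 37 up 109.6; TCPz 53.09111797032586
```

Run:
```python
from h import *
z=np.load('pics/w13.npz'); R=z['R'];p=z['p']; s={'eef_pos':p,'tool_rot':R}
T=((cloud('wrist',z['d'],s).reshape(-1,3)-p)@R); T=T[(abs(T[:,1])<3)&(T[:,0]>12)&(T[:,0]<30)]
for a in range(-50,70,10):
    k=(-T[:,2]>=a)&(-T[:,2]<a+10)
    if k.sum()>3: print(a+5,k.sum(),np.median(T[k,0]).round(2))
```

```text
-45 58 17.13
-35 46 17.41
-25 53 17.63
-15 53 17.99
-5 72 18.3
5 80 18.68
15 89 19.05
25 111 19.41
35 128 19.8
45 162 20.23
55 165 20.59
65 620 18.5
```

```bash
python3 -m creep '[{"gripper":3,"dx":0,"dy":0,"dz":0.1,"turn":0},{"gripper":4.2,"dx":0,"dy":0,"dz":0.1,"turn":0},{"gripper":5,"dx":0,"dy":0,"dz":0.1,"turn":0},{"gripper":6,"dx":0,"dy":0,"dz":0,"turn":0},{"gripper":6,"dx":0,"dy":0,"dz":0,"turn":0},{"gripper":6,"dx":0,"dy":0,"dz":-2,"turn":0},{"gripper":6,"dx":0,"dy":0,"dz":-4,"turn":0},{"gripper":6,"dx":0,"dy":0,"dz":-4,"turn":0}]' 4
python3 - <<'E'
from h import *
snap('wrist','w14');snap('side','s14')
z=np.load('pics/w14.npz'); R=z['R'];p=z['p']; s={'eef_pos':p,'tool_rot':R}
T=((cloud('wrist',z['d'],s).reshape(-1,3)-p)@R); T=T[(abs(T[:,1])<3)&(T[:,0]>12)&(T[:,0]<30)]
for a in range(-90,70,10):
    k=(-T[:,2]>=a)&(-T[:,2]<a+10)
    if k.sum()>3: print(a+5,k.sum(),np.median(T[k,0]).round(2))
E
```

```text
time_s: 14.82
eef_pos: [571.2, -132.9, 95.7]
tool_rot: [[0.988, 0.153, 0.003], [0.153, -0.988, 0.002], [0.003, -0.001, -1.0]]
ft_force: [-0.3, -0.2, 0.2]
gripper_width: 59.8
-85 27 15.32
-75 34 15.5
-65 36 15.5
-55 38 15.52
-45 44 15.58
-35 53 15.65
-25 56 15.7
-15 65 15.73
-5 75 15.84
5 93 15.98
15 113 16.27
25 163 13.98
```

View pics/w14.png

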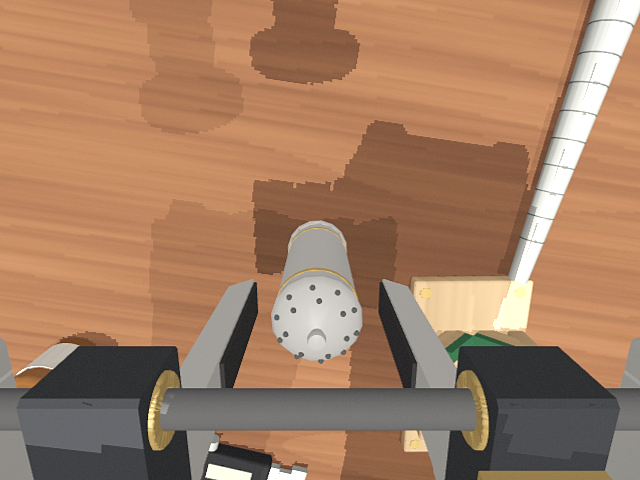

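```bash
python3 -m creep '[{"gripper":6,"dx":-0.4,"dy":0,"dz":0.3,"turn":0},{"gripper":6,"dx":-0.4,"dy":0,"dz":0.3,"turn":0},{"gripper":3,"dx":-0.4,"dy":0,"dz":0.3,"turn":0},{"gripper":3,"dx":-0.4,"dy":0,"dz":0.3,"turn":0},{"gripper":3,"dx":-0.4,"dy":0,"dz":0.3,"turn":0},{"gripper":3,"dx":-0.4,"dy":0,"dz":0.3,"turn":0}]' 20
python3 -m creep '[{"gripper":3,"dx":0,"dy":0,"dz":-0.4,"turn":0},{"gripper":3,"dx":0,"dy":0,"dz":-1,"turn":0},{"gripper":3,"dx":0,"dy":0,"dz":-2,"turn":0}]' 20
python3 - <<'E'
from h import *
snap('wrist','w15')
E
```

```text
time_s: 15.68
eef_pos: [566.2, -133.4, 90.7]
tool_rot: [[0.988, 0.153, -0.0], [0.153, -0.988, 0.002], [0.0, -0.002, -1.0]]
ft_force: [0.7, 0.4, -1.2]
gripper_width: 39.6
time_s: 16.05
eef_pos: [566.1, -133.4, 111.2]
tool_rot: [[0.988, 0.153, -0.0], [0.153, -0.988, 0.002], [0.0, -0.002, -1.0]]
ft_force: [0.2, 0.7, -0.8]
gripper_width: 39.6
```

View pics/w15.png

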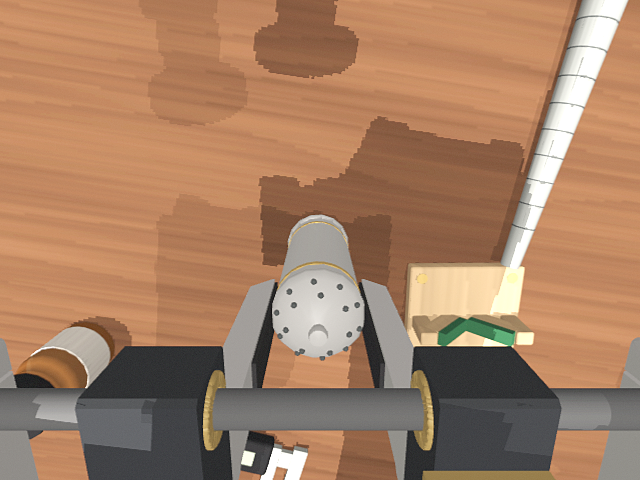

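```bash
python3 -m creep '[{"gripper":3,"dx":0,"dy":1,"dz":-1.5,"turn":0},{"gripper":3,"dx":-0.7,"dy":4,"dz":-3.4,"turn":0},{"gripper":3,"dx":-1.6,"dy":7,"dz":-3.4,"turn":0},{"gripper":3,"dx":-2.4,"dy":10,"dz":-3.4,"turn":0},{"gripper":3,"dx":-3,"dy":11.5,"dz":-3,"turn":0},{"gripper":3,"dx":-3,"dy":11.5,"dz":-1.5,"turn":0},{"gripper":3,"dx":-3,"dy":11.5,"dz":-0.5,"turn":0},{"gripper":3,"dx":-3,"dy":11.5,"dz":-0.5,"turn":0}]' 15
python3 - <<'E'
from h import *
snap('wrist','w16');snap('side','s16')
E
python3 tilt.py w16
python3 -c "
import cv2;a=cv2.imread('pics/s16.png')[170:360,270:490];cv2.imwrite('pics/s16c.png',cv2.resize(a,None,fx=3,fy=3,interpolation=2))"
```

```text
time_s: 17.1
eef_pos: [554.6, -250.2, 116.2]
tool_rot: [[0.988, 0.155, -0.0], [0.155, -0.988, 0.003], [0.0, -0.003, -1.0]]
ft_force: [0.1, -1.0, -1.9]
gripper_width: 40.1
-11 144 up 33.5; -3 99 up 43.5; 5 435 up 37.0; 13 355 up 33.0; 21 853 up 0.2; 29 35 up 109.6; TCPz 116.23710964487792
```

View pics/s16c.png

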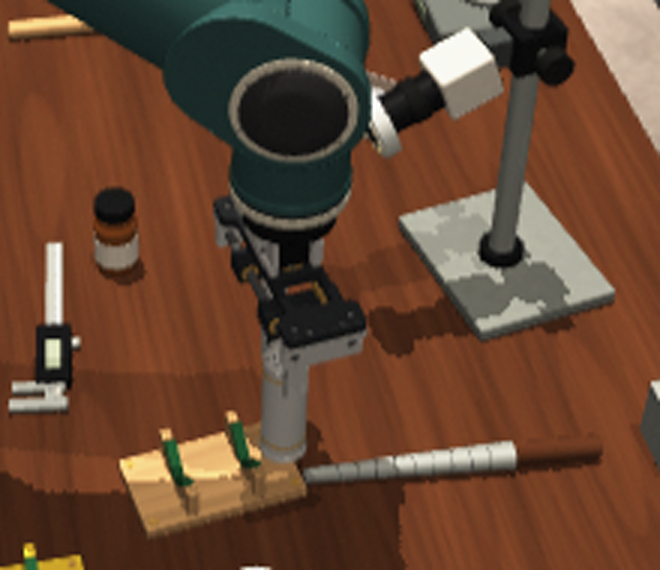

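```bash
python3 -m creep '[{"gripper":3,"dx":-0.7,"dy":0.15,"dz":0,"turn":0},{"gripper":3,"dx":-1.6,"dy":0.15,"dz":-0.05,"turn":0},{"gripper":3,"dx":-2.6,"dy":0.15,"dz":-0.1,"turn":0},{"gripper":3,"dx":-3.5,"dy":0.15,"dz":-0.1,"turn":0},{"gripper":3,"dx":-4.5,"dy":0.15,"dz":0,"turn":0},{"gripper":3,"dx":-5.4,"dy":0.15,"dz":0.1,"turn":0},{"gripper":3,"dx":-6.3,"dy":0.15,"dz":0.4,"turn":0},{"gripper":3,"dx":-7.2,"dy":0.15,"dz":0.8,"turn":0},{"gripper":3,"dx":-8.1,"dy":0.15,"dz":1.2,"turn":0},{"gripper":3,"dx":-8.9,"dy":0.15,"dz":1.7,"turn":0},{"gripper":3,"dx":-8.9,"dy":0.15,"dz":1.7,"turn":0}]' 9
python3 - <<'E'
from h import *
snap('wrist','w17');snap('side','s17')
E
python3 tilt.py w17
python3 -c "
import cv2;a=cv2.imread('pics/s17.png')[170:360,270:490];cv2.imwrite('pics/s17c.png',cv2.resize(a,None,fx=3,fy=3,interpolation=2))"
```

```text
time_s: 18.58
eef_pos: [466.7, -266.2, 99.8]
tool_rot: [[0.988, 0.154, 0.001], [0.154, -0.988, 0.002], [0.001, -0.002, -1.0]]
ft_force: [0.9, 0.7, -1.0]
gripper_width: 39.5
-11 296 up 33.3; -3 200 up 34.1; 5 283 up 35.3; 13 370 up 32.9; 21 366 up 24.7; 29 342 up 16.7; 37 277 up 8.1; 45 265 up -0.1; 53 247 up -8.1; 61 229 up -15.9; 69 191 up -24.0; 77 176 up -32.5; 85 164 up -40.3; 93 106 up -45.0; 101 27 up -88.8; TCPz 99.82515685914204
```

View pics/s17c.png

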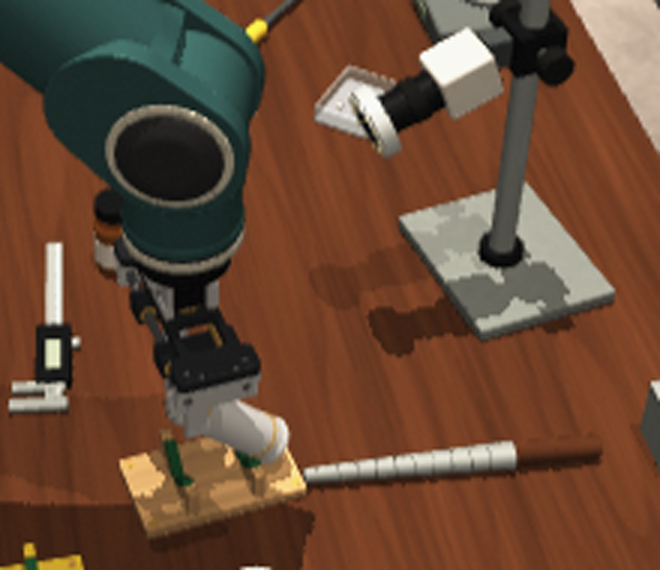

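View pics/w17.png

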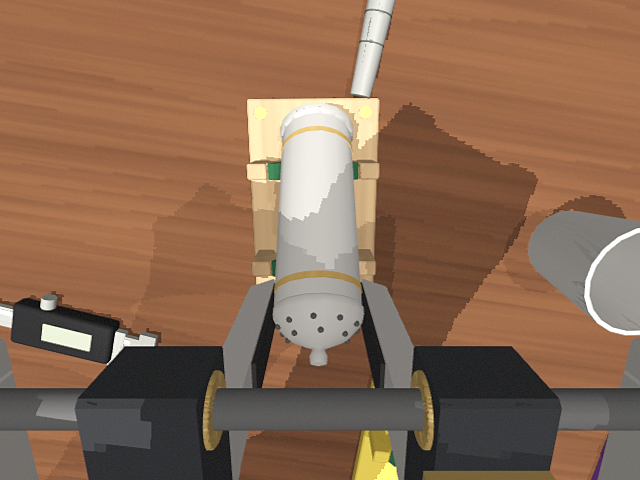

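```bash
python3 -m creep '[{"gripper":3,"dx":-0.5,"dy":0,"dz":0.5,"turn":0},{"gripper":3,"dx":-1.0,"dy":0,"dz":1,"turn":0},{"gripper":3,"dx":-1.6,"dy":0,"dz":1.5,"turn":0},{"gripper":3,"dx":-2.1,"dy":0,"dz":2,"turn":0},{"gripper":3,"dx":-2.5,"dy":0,"dz":2.5,"turn":0},{"gripper":3,"dx":-2.8,"dy":0,"dz":3,"turn":0},{"gripper":3,"dx":-3.2,"dy":0,"dz":3.5,"turn":0},{"gripper":3,"dx":-2.8,"dy":0,"dz":3.5,"turn":0},{"gripper":3,"dx":-2.4,"dy":0,"dz":3.7,"turn":0},{"gripper":3,"dx":-2.4,"dy":0,"dz":4.3,"turn":0},{"gripper":3,"dx":-2.4,"dy":0,"dz":4.9,"turn":0},{"gripper":3,"dx":-2.4,"dy":0,"dz":4.9,"turn":0}]' 9
python3 - <<'E'
from h import *
snap('wrist','w18');snap('side','s18')
E
python3 tilt.py w18
python3 -c "
import cv2;a=cv2.imread('pics/s18.png')[170:360,270:490];cv2.imwrite('pics/s18c.png',cv2.resize(a,None,fx=3,fy=3,interpolation=2))"
```

```text
time_s: 20.18
eef_pos: [443.9, -269.6, 50.7]
tool_rot: [[0.988, 0.155, 0.001], [0.155, -0.988, 0.003], [0.002, -0.002, -1.0]]
ft_force: [1.5, 0.3, -1.1]
gripper_width: 39.7
-11 69 up 31.7; -3 189 up 35.0; 5 309 up 35.1; 13 296 up 33.2; 21 301 up 31.0; 29 335 up 29.5; 37 310 up 27.6; 45 306 up 25.7; 53 307 up 23.9; 61 311 up 22.1; 69 314 up 20.2; 77 314 up 18.3; 85 313 up 16.6; 93 316 up 14.9; 101 323 up 12.9; 109 328 up 11.9; 117 9 up 11.0; TCPz 50.71173111000206
```

View pics/s18c.png

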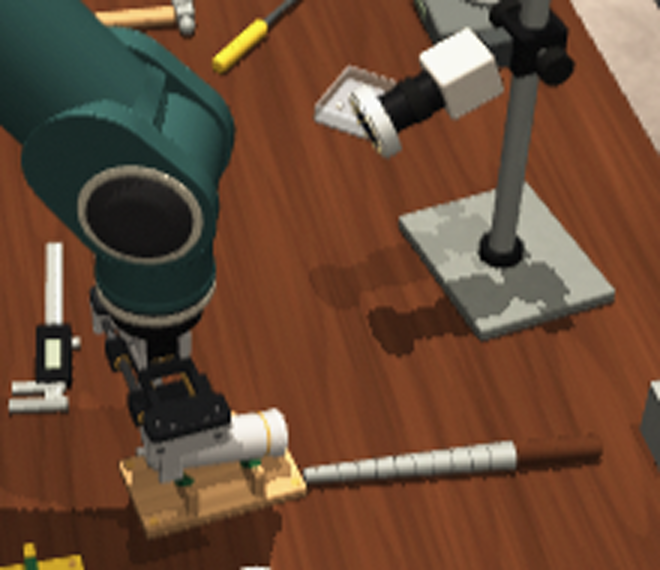

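View pics/w18.png

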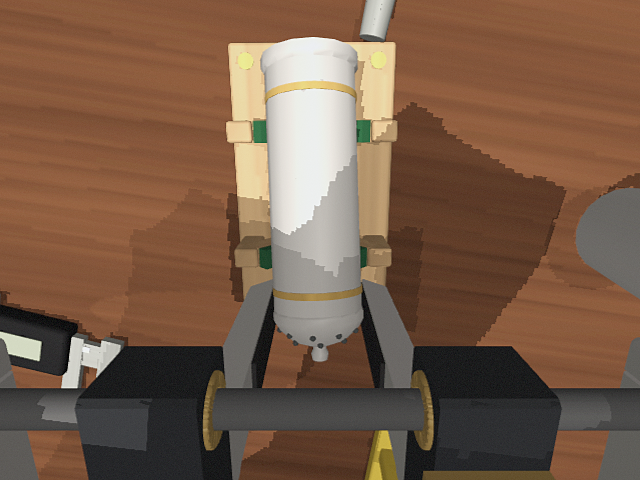

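```bash
python3 -m creep '[{"gripper":3,"dx":0,"dy":0,"dz":0.5,"turn":0},{"gripper":3,"dx":0,"dy":0,"dz":1,"turn":0},{"gripper":3,"dx":0,"dy":0,"dz":1.4,"turn":0},{"gripper":3,"dx":0,"dy":0,"dz":1.7,"turn":0},{"gripper":3,"dx":0,"dy":0,"dz":1.8,"turn":0},{"gripper":3,"dx":0,"dy":0,"dz":1.8,"turn":0}]' 7
python3 - <<'E'
from h import *
snap('wrist','w19')
E
python3 tilt.py w19
```

```text
time_s: 21.02
eef_pos: [443.9, -268.6, 33.0]
tool_rot: [[0.988, 0.155, 0.001], [0.155, -0.988, 0.003], [0.001, -0.003, -1.0]]
ft_force: [-2.3, 5.6, 2.8]
gripper_width: 39.4
-11 92 up 31.9; -3 227 up 36.5; 5 271 up 36.1; 13 292 up 35.9; 21 285 up 35.6; 29 343 up 35.6; 37 303 up 35.2; 45 331 up 35.2; 53 338 up 34.9; 61 369 up 34.8; 69 385 up 34.5; 77 392 up 34.3; 85 407 up 34.1; 93 418 up 34.1; 101 457 up 33.8; 109 376 up 34.8; TCPz 32.96123056154267
```

```bash
python3 -m creep '[{"gripper":3,"dx":0,"dy":-0.15,"dz":0.05,"turn":0},{"gripper":3,"dx":0,"dy":-0.15,"dz":0.05,"turn":0},{"gripper":4.3,"dx":0,"dy":-0.15,"dz":0.05,"turn":0},{"gripper":5,"dx":0,"dy":-0.15,"dz":0.05,"turn":0},{"gripper":6,"dx":0,"dy":-0.15,"dz":0,"turn":0},{"gripper":6,"dx":0,"dy":-0.15,"dz":0,"turn":0}]' 5
python3 - <<'E'
from h import *
snap('wrist','w20')
E
python3 tilt.py w20; python3 -c "
from ax import *; axis('w20')"
```

```text
time_s: 21.82
eef_pos: [443.8, -267.2, 33.1]
tool_rot: [[0.988, 0.155, 0.001], [0.155, -0.988, 0.003], [0.002, -0.003, -1.0]]
ft_force: [-0.1, 0.3, 0.2]
gripper_width: 59.4
-11 90 up 30.1; -3 237 up 34.9; 5 264 up 34.6; 13 275 up 34.5; 21 283 up 34.6; 29 328 up 34.6; 37 298 up 34.4; 45 321 up 34.5; 53 337 up 34.4; 61 361 up 34.4; 69 387 up 34.4; 77 393 up 34.4; 85 405 up 34.2; 93 428 up 34.5; 101 458 up 34.3; 109 355 up 35.6; TCPz 33.061565211237266
-65 134 top z 62.1 v -8.7..14.4
-55 904 top z 68.6 v -27.9..22.8
-45 2059 top z 68.7 v -28.4..23.1
-35 2041 top z 68.4 v -17.4..22.7
-25 2086 top z 68.4 v -17.4..22.6
-15 2203 top z 68.2 v -17.2..22.7
-5 2325 top z 68.4 v -17.3..22.7
5 2454 top z 68.4 v -17.1..22.9
15 2592 top z 68.4 v -17.3..22.9
25 2707 top z 68.4 v -17.1..22.9
35 3069 top z 212.3 v -16.9..23.0
45 3088 top z 68.5 v -17.1..23.0
55 1393 top z 68.5 v -17.1..23.1
s max 56.78269059713077
```

View pics/w20.png

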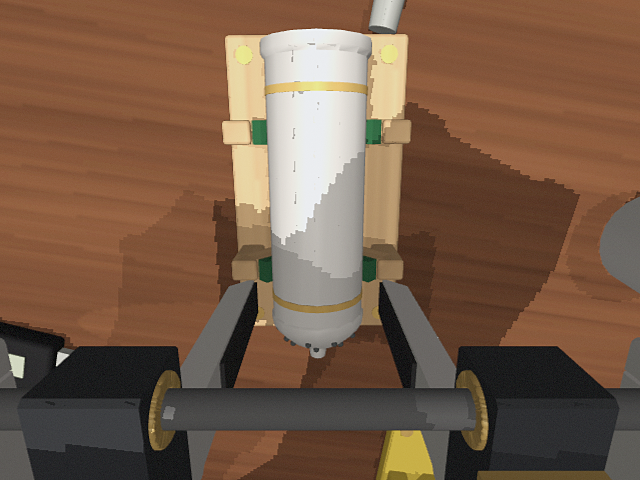

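```bash
python3 -m creep '[{"gripper":6,"dx":0,"dy":-0.1,"dz":-1.2,"turn":0},{"gripper":6,"dx":0,"dy":-0.1,"dz":-2.5,"turn":0},{"gripper":6,"dx":2,"dy":-0.1,"dz":-2.7,"turn":0},{"gripper":6,"dx":4.3,"dy":-0.1,"dz":-2.5,"turn":0},{"gripper":6,"dx":4.3,"dy":-0.1,"dz":-2.3,"turn":0},{"gripper":6,"dx":4.3,"dy":-0.1,"dz":-1,"turn":0},{"gripper":6,"dx":4.3,"dy":-0.1,"dz":0.3,"turn":0},{"gripper":6,"dx":4.3,"dy":-0.1,"dz":0.3,"turn":0},{"gripper":3,"dx":4.3,"dy":-0.1,"dz":0.3,"turn":0},{"gripper":3,"dx":4.3,"dy":-0.1,"dz":0.3,"turn":0},{"gripper":3,"dx":4.3,"dy":-0.1,"dz":0.3,"turn":0},{"gripper":3,"dx":4.3,"dy":-0.1,"dz":0.3,"turn":0}]' 8
python3 - <<'E'
from h import *
snap('wrist','w21')
E
python3 tilt.py w21
```

```text
time_s: 23.38
eef_pos: [486.3, -260.0, 30.5]
tool_rot: [[0.988, 0.155, 0.002], [0.155, -0.988, 0.003], [0.002, -0.002, -1.0]]
ft_force: [1.0, -3.1, 3.7]
gripper_width: 39.8
-11 256 up 37.2; -3 272 up 37.2; 5 269 up 37.2; 13 280 up 37.1; 21 291 up 37.1; 29 321 up 37.1; 37 322 up 37.1; 45 329 up 37.0; 53 364 up 37.1; 61 373 up 37.3; 69 404 up 20.9; 77 164 up -18.8; TCPz 30.45277604172889
```

View pics/w21.png

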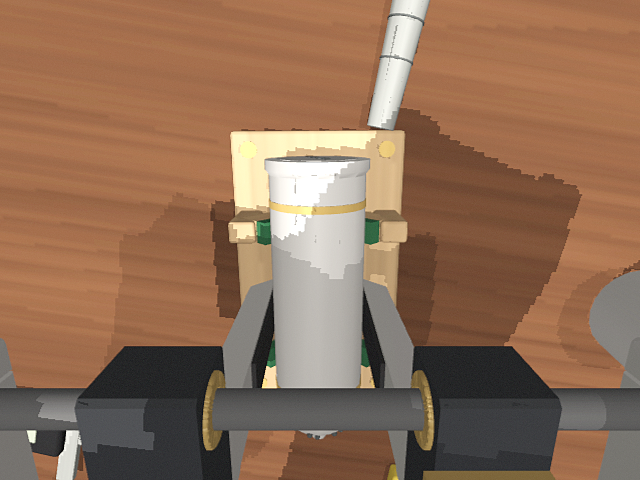

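```bash
python3 -m creep '[{"gripper":3,"dx":0.2,"dy":0,"dz":-0.1,"turn":0},{"gripper":3,"dx":0.5,"dy":0,"dz":-0.1,"turn":0},{"gripper":3,"dx":0.8,"dy":0,"dz":-0.1,"turn":0},{"gripper":3,"dx":0.8,"dy":0,"dz":0,"turn":0},{"gripper":4.3,"dx":0.8,"dy":0,"dz":0,"turn":0},{"gripper":5.2,"dx":0.8,"dy":0,"dz":0,"turn":0},{"gripper":5.2,"dx":0.8,"dy":0,"dz":0,"turn":0},{"gripper":5.2,"dx":0.8,"dy":0,"dz":0,"turn":0}]' 8
python3 - <<'E'
from h import *
snap('wrist','w22');snap('scene','c22');snap('side','s22')
E
python3 tilt.py w22; python3 -c "
from ax import *; axis('w22')"
```

```text
time_s: 24.42
eef_pos: [494.2, -258.7, 30.5]
tool_rot: [[0.988, 0.155, 0.002], [0.155, -0.988, 0.003], [0.002, -0.002, -1.0]]
ft_force: [0.4, 0.2, 0.5]
gripper_width: 52.1
-11 258 up 37.2; -3 263 up 37.1; 5 274 up 37.1; 13 278 up 37.1; 21 291 up 37.0; 29 327 up 37.2; 37 314 up 37.0; 45 338 up 37.0; 53 356 up 37.1; 61 371 up 37.2; 69 352 up 33.8; TCPz 30.491067175652066
-25 254 top z 64.4 v -17.3..22.7
-15 1647 top z 68.2 v -17.3..22.4
-5 2068 top z 69.0 v -23.6..29.0
5 2328 top z 69.0 v -23.6..29.0
15 2259 top z 68.3 v -27.2..31.0
25 2141 top z 68.4 v -17.3..23.0
35 2248 top z 68.3 v -16.9..22.9
45 2384 top z 68.3 v -17.1..23.0
55 2518 top z 68.5 v -17.1..23.2
65 2682 top z 69.4 v -18.2..24.3
75 878 top z 69.8 v -18.0..24.2
85 168 top z 209.8 v 2.4..2.4
s max 81.1636491481675
```

View pics/w22.png

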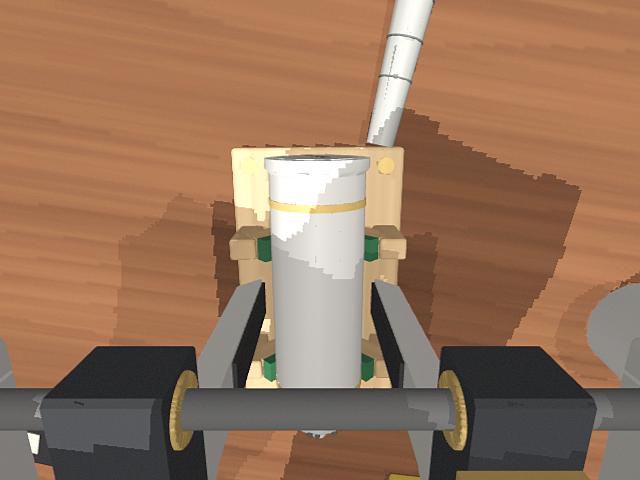

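```bash
python3 - <<'E'
from h import *
C=np.array([491.2,-261.8]);U=np.array([.988,.156])
for f in ['w20','w21','w22']:
    z=np.load(f'pics/{f}.npz'); s={'eef_pos':z['p'],'tool_rot':z['R']}
    P=cloud('wrist',z['d'],s)[0:250,290:350].reshape(-1,3); S=(P[:,:2]-C)@U
    m=(P[:,2]>50)&(P[:,2]<80); print(f,np.percentile(S[m],[98,99.5]).round(1))
E
python3 -c "
import cv2;a=cv2.imread('pics/c22.png')[210:290,220:320];cv2.imwrite('pics/c22c.png',cv2.resize(a,None,fx=6,fy=6,interpolation=2))"
```

```text
w20 [61.7 62.7]
w21 [63.3 63.4]
w22 [71.7 71.9]
```

View pics/c22c.png

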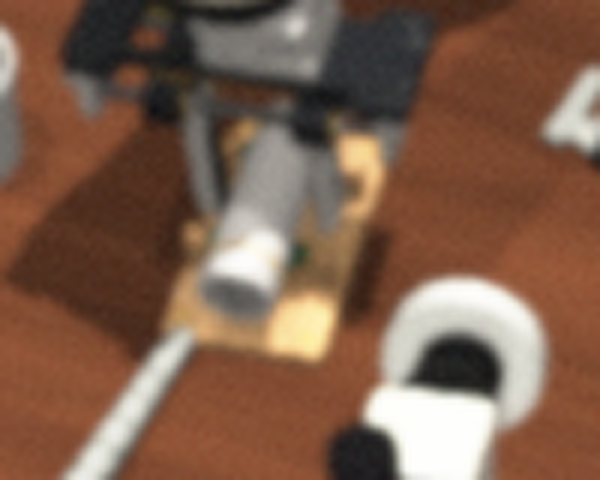

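```bash
python3 -m creep '[{"gripper":3,"dx":0,"dy":0,"dz":0,"turn":0},{"gripper":3,"dx":0,"dy":0,"dz":0,"turn":0},{"gripper":3,"dx":0,"dy":0,"dz":0,"turn":0},{"gripper":3,"dx":-0.4,"dy":0,"dz":-0.1,"turn":0},{"gripper":3,"dx":-0.8,"dy":0,"dz":-0.1,"turn":0},{"gripper":3,"dx":-1.2,"dy":0,"dz":-0.1,"turn":0},{"gripper":3,"dx":-1.2,"dy":0,"dz":0,"turn":0},{"gripper":4.3,"dx":-1.2,"dy":0,"dz":0,"turn":0},{"gripper":5.2,"dx":-1.2,"dy":0,"dz":0,"turn":0},{"gripper":5.2,"dx":-1.2,"dy":0,"dz":0,"turn":0},{"gripper":5.2,"dx":0,"dy":0,"dz":0,"turn":0},{"gripper":5.2,"dx":1,"dy":0,"dz":0.1,"turn":0}]' 8
python3 -m creep '[{"gripper":5.2,"dx":0,"dy":0,"dz":0,"turn":0},{"gripper":4,"dx":0,"dy":0,"dz":0,"turn":0},{"gripper":3,"dx":0,"dy":0,"dz":0,"turn":0},{"gripper":3,"dx":0,"dy":0,"dz":0,"turn":0}]' 5
python3 - <<'E'
from h import *
snap('wrist','w23')
for f in ['w23']:
    C=np.array([491.2,-261.8]);U=np.array([.988,.156])
    z=np.load(f'pics/{f}.npz'); s={'eef_pos':z['p'],'tool_rot':z['R']}
    P=cloud('wrist',z['d'],s)[0:250,290:350].reshape(-1,3); S=(P[:,:2]-C)@U
    m=(P[:,2]>50)&(P[:,2]<80); print(f,np.percentile(S[m],[98,99.5]).round(1),(z['p'][:2]-C)@U)
E
python3 tilt.py w23
```

```text
time_s: 26.08
eef_pos: [505.3, -257.0, 29.6]
tool_rot: [[0.988, 0.155, 0.002], [0.155, -0.988, 0.003], [0.003, -0.002, -1.0]]
ft_force: [0.1, -0.8, 0.5]
gripper_width: 52.3
time_s: 26.58
eef_pos: [505.1, -257.0, 29.6]
tool_rot: [[0.988, 0.155, 0.002], [0.155, -0.988, 0.003], [0.002, -0.002, -1.0]]
ft_force: [0.8, 0.4, -0.3]
gripper_width: 40.0
w23 [59.5 59.8] 14.432184245354943
-11 265 up 38.0; -3 262 up 38.0; 5 273 up 38.1; 13 280 up 38.1; 21 290 up 38.0; 29 329 up 38.2; 37 305 up 38.1; 45 625 up 24.4; 53 192 up -17.8; 61 83 up -18.3; TCPz 29.574954608594997
```

```bash
python3 -m creep '[{"gripper":3,"dx":0,"dy":0,"dz":-0.3,"turn":0},{"gripper":3,"dx":0,"dy":0,"dz":-0.6,"turn":0},{"gripper":3,"dx":0,"dy":0,"dz":-0.9,"turn":0},{"gripper":3,"dx":0,"dy":0,"dz":-1.2,"turn":0},{"gripper":3,"dx":0,"dy":0,"dz":-1.5,"turn":0},{"gripper":3,"dx":0,"dy":0,"dz":-1.5,"turn":0}]' 5
python3 - <<'E'
from h import *
snap('wrist','w24');snap('side','s24')
E
python3 tilt.py w24
```

```text
time_s: 27.38
eef_pos: [505.2, -257.1, 44.8]
tool_rot: [[0.988, 0.155, 0.002], [0.155, -0.988, 0.002], [0.003, -0.002, -1.0]]
ft_force: [0.1, 0.0, -2.7]
gripper_width: 40.0
-11 211 up 35.2; -3 223 up 37.3; 5 236 up 39.5; 13 252 up 41.8; 21 287 up 44.1; 29 341 up 46.2; 37 494 up 47.4; 45 659 up 21.2; 53 161 up -33.1; 61 63 up -33.5; TCPz 44.83666152800148
```

View pics/w24.png

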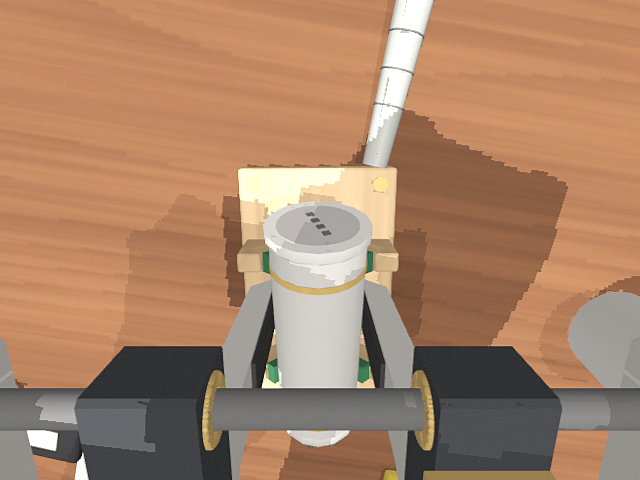

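```bash
python3 -m creep '[{"gripper":3,"dx":0,"dy":0,"dz":-0.25,"turn":0},{"gripper":3,"dx":0,"dy":0,"dz":-0.48,"turn":0},{"gripper":3,"dx":0,"dy":0,"dz":-0.48,"turn":0}]' 5
python3 -m creep '[{"gripper":3,"dx":0,"dy":0,"dz":0,"turn":0},{"gripper":3,"dx":0,"dy":0,"dz":0,"turn":0}]' 30
python3 - <<'E'
from h import *
snap('wrist','w25')
E
cat > tl2.py <<'E'
from h import *
import sys
z=np.load(f'pics/{sys.argv[1]}.npz'); R=z['R'];p=z['p']; s={'eef_pos':p,'tool_rot':R}
T=((cloud('wrist',z['d'],s)-p)@R); T=T[200:385].reshape(-1,3)
m=(abs(T[:,1])<25)&(T[:,0]>-15)&(T[:,0]<70)&(-T[:,2]>15)&(-T[:,2]<80); T=T[m]
# ridge fit on cylinder
k=(abs(T[:,1])<4)&(T[:,0]<28)&(-T[:,2]>25); a=np.polyfit(T[k,0],-T[k,2],1); a=np.polyfit(T[k,0][abs(-T[k,2]-np.polyval(a,T[k,0]))<1.5],-T[k,2][abs(-T[k,2]-np.polyval(a,T[k,0]))<1.5],1)
ph=np.arctan(a[0]); print('slope deg',np.degrees(ph),'axis up at x=0: %.1f'%(a[1]-20/np.cos(ph)))
d=np.array([np.cos(ph),np.sin(ph)])  # x, up
# foot: farthest along axis
q=np.stack([T[:,0],-T[:,2]],1)-np.array([0,a[1]-20/np.cos(ph)])
al=q@d; pe=q@np.array([-d[1],d[0]])
kk=(abs(pe)<23)&(abs(T[:,1])<22); h=np.percentile(al[kk],[95,98,99.5]); print('foot along axis from x=0 axis point',h.round(1))
# lateral yaw
for lo in (-10,0,10,20):
    kk=(al>lo)&(al<lo+10)&(pe>0); print(lo,'y',T[kk,1].min().round(1),T[kk,1].max().round(1))
E
python3 tl2.py w25
```

```text
time_s: 27.85
eef_pos: [505.2, -257.1, 49.6]
tool_rot: [[0.988, 0.155, 0.002], [0.155, -0.988, 0.002], [0.003, -0.002, -1.0]]
ft_force: [-0.5, 0.0, -1.4]
gripper_width: 39.6
time_s: 28.1
eef_pos: [505.1, -257.1, 49.6]
tool_rot: [[0.988, 0.155, 0.002], [0.155, -0.988, 0.002], [0.003, -0.002, -1.0]]
ft_force: [-0.1, 1.1, -3.2]
gripper_width: 39.0
slope deg 19.525534386149126 axis up at x=0: 17.1
foot along axis from x=0 axis point [45.5 45.7 45.9]
-10 y -20.0 19.7
0 y -25.0 24.9
10 y -25.0 25.0
20 y -25.0 25.0
```

```bash
python3 -m creep '[{"gripper":3,"dx":0,"dy":0,"dz":-1,"turn":0},{"gripper":3,"dx":0,"dy":0,"dz":-3.5,"turn":0},{"gripper":3,"dx":0,"dy":0,"dz":-7,"turn":0},{"gripper":3,"dx":0,"dy":-1,"dz":-11,"turn":-1},{"gripper":3,"dx":1.5,"dy":-3.5,"dz":-15,"turn":-2},{"gripper":3,"dx":3,"dy":-7,"dz":-19,"turn":-2.8},{"gripper":3,"dx":4.5,"dy":-10.5,"dz":-22,"turn":-2.8},{"gripper":3,"dx":6,"dy":-13.5,"dz":-24.5,"turn":-2.8},{"gripper":3,"dx":7.5,"dy":-15.5,"dz":-25,"turn":-2.8},{"gripper":3,"dx":8,"dy":-16,"dz":-25,"turn":-2.8},{"gripper":3,"dx":8,"dy":-16,"dz":-25,"turn":-2.8}]' 30
python3 - <<'E'
from h import *
snap('wrist','w26');snap('side','s26')
E
python3 tl2.py w26
```

```text
time_s: 29.52
eef_pos: [558.5, -87.6, 299.9]
tool_rot: [[0.979, 0.203, 0.002], [0.203, -0.979, 0.002], [0.002, -0.002, -1.0]]
ft_force: [-0.2, -0.6, -3.0]
gripper_width: 39.6
slope deg 19.467702525125983 axis up at x=0: 17.1
foot along axis from x=0 axis point [45.5 45.7 45.9]
-10 y -20.1 19.6
0 y -24.9 24.8
10 y -25.0 25.0
20 y -25.0 25.0
```

View pics/w26.png

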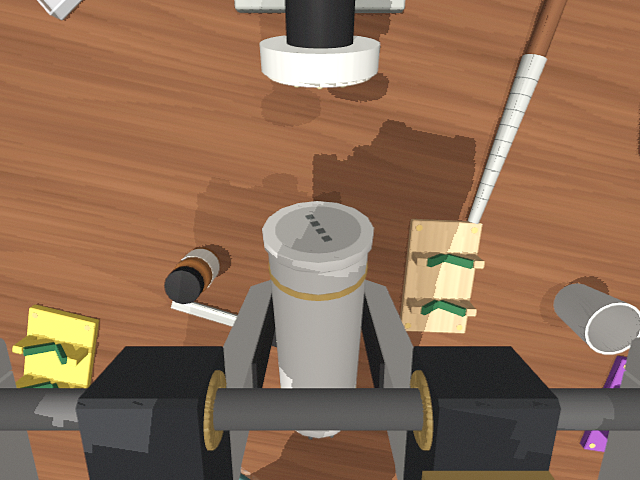

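View pics/s26.png

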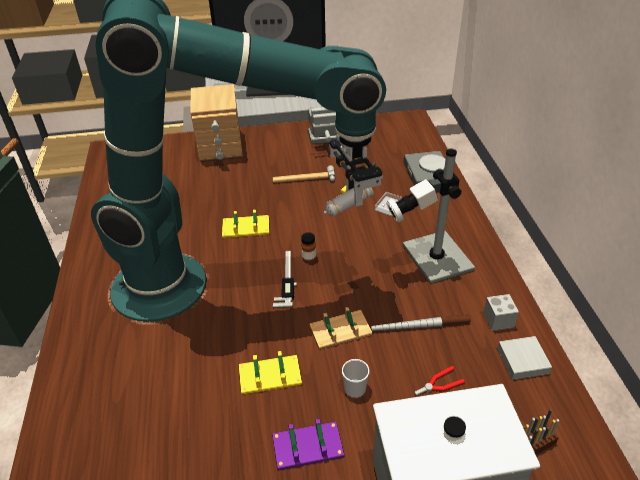

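Run:
```python
from h import *
z=np.load('pics/w26.npz'); R=z['R'];p=z['p']; s={'eef_pos':p,'tool_rot':R}; im=z['im']
T=((cloud('wrist',z['d'],s)-p)@R); T=T*np.array([1,1,-1])  # x, y(right), up
hsv=cv2.cvtColor(im,cv2.COLOR_BGR2HSV)
w=np.zeros((480,640),bool); w[30:95,250:392]=1
up=T[...,2]
m=w&(hsv[...,2]>150)&(hsv[...,1]<50)&(up>-120)
Q=T[m]; print(len(Q),Q.min(0).round(1),Q.max(0).round(1), 'world z',(p[2]+Q[:,2].min()).round(),(p[2]+Q[:,2].max()).round())
a=np.array([np.cos(np.radians(20)),0,np.sin(np.radians(20))]); b=np.array([-a[2],0,a[0]])
al=Q@a; be=Q@b; print('along',np.percentile(al,[.5,2,10,50,90,98,99.5]).round(1))
# cylinder of radius 34: fit centre (y,be)
rim=(al>np.percentile(al,15))&(al<np.percentile(al,90))
from scipy.optimize import least_squares
f=lambda v: np.hypot(Q[rim,1]-v[0],be[rim]-v[1])-34
r1=least_squares(f,[0,be.min()],loss='soft_l1'); print('34 fit',r1.x,np.abs(f(r1.x)).mean())
f2=lambda v: np.hypot(Q[rim,1]-v[0],be[rim]-v[1])-v[2]
r2=least_squares(f2,[0,be.min(),34],loss='soft_l1'); print('free',r2.x,np.abs(f2(r2.x)).mean())
# free direction cyl
def g(v):
    d=np.array([np.cos(v[2])*np.cos(v[3]),np.cos(v[2])*np.sin(v[3]),np.sin(v[2])]); c=np.array([150,v[0],v[1]])
    X=Q[rim]-c; return np.linalg.norm(X-np.outer(X@d,d),axis=1)-34
r3=least_squares(g,[0,-80,.35,0],loss='soft_l1'); print('dir',r3.x[:2],np.degrees(r3.x[2:]))
# barrel yaw
bm=np.zeros((480,640),bool); bm[0:36,270:372]=1; bm&=(hsv[...,2]<60)&(up>-120)
B=T[bm]
for lo in range(100,260,10):
    k=(B[:,0]>lo)&(B[:,0]<lo+10)
    if k.sum()>30: print(lo,k.sum(),'y',np.percentile(B[k,1],[1,99]).round(1),'top',np.percentile(B[k,2],98).round(1))
np.save('pics/Q.npy',Q)
```

```text
4731 [ 78.1 -32.8 -87.7] [134.5  34.2 179.1] world z 212.0 479.0
along [ 80.1  80.7  83.4  91.4  96.8  96.9 110.3]
34 fit [   0.5869759 -105.3191419] 1.4545530165869756
free [   0.58830589 -102.98914544   31.98146751] 1.4055807757819103
dir [ -466.24800136 -6472.58881944] [-1354.15703229   451.04100837]
120 425 y [-16.3  17.9] top -44.1
130 1310 y [-17.2  18.8] top -41.4
140 291 y [-17.   19.2] top -40.6
```

Run:
```python
import numpy as np
from scipy.optimize import least_squares
Q=np.load('pics/Q.npy'); Q=Q[Q[:,2]<50]
t=np.radians(20); a=np.array([np.cos(t),0,np.sin(t)]); b=np.array([-a[2],0,a[0]])
al=Q@a; be=Q@b; print(len(Q),'along',np.percentile(al,[0,.5,2,10,50,90,98,99.5,100]).round(1))
print(np.histogram(al,bins=np.arange(78,114,2)))
rim=(al>84)&(al<95)
for fr in (0,1):
    f=lambda v: np.hypot(Q[rim,1]-v[0],be[rim]-v[1])-(v[2] if fr else 34)
    r=least_squares(f,[0,-100,34],loss='soft_l1',f_scale=.5); e=f(r.x); print(r.x.round(2),np.abs(e).mean().round(2))
# ridge pitch
k=rim&(abs(Q[:,1])<5); print('ridge pitch',np.degrees(np.arctan(np.polyfit(Q[k,0],Q[k,2],1)[0])))
print('x of front edge by y:',[(y,np.percentile(Q[abs(Q[:,1]-y)<2,0],1).round(1),np.percentile(Q[abs(Q[:,1]-y)<2]@a,2).round(1)) for y in (-28,-20,-10,0,10,20,28)])
def g(v):
    d=np.array([np.cos(v[2])*np.cos(v[3]),np.cos(v[2])*np.sin(v[3]),np.sin(v[2])]); X=Q[rim]-np.array([110,v[0],v[1]])
    return np.linalg.norm(X-np.outer(X@d,d),axis=1)-34
r=least_squares(g,[0,-70,.35,0],loss='soft_l1',f_scale=.5); print(r.x[:2],np.degrees(r.x[2:]),np.abs(r.fun).mean())
```

```text
4707 along [78.4 80.1 80.7 83.4 91.4 96.8 96.9 97.  97.2]
(array([  18,  308,  278,  461,  467,  475,  484,  491,  501, 1224,    0,
          0,    0,    0,    0,    0,    0]), array([ 78,  80,  82,  84,  86,  88,  90,  92,  94,  96,  98, 100, 102,
       104, 106, 108, 110, 112]))
[   0.61 -105.2    34.  ] 0.44
[   0.6  -104.98   33.81] 0.44
ridge pitch 18.231511114921496
x of front edge by y: [(-28, np.float64(107.0), np.float64(82.7)), (-20, np.float64(103.7), np.float64(80.8)), (-10, np.float64(101.8), np.float64(80.6)), (0, np.float64(100.9), np.float64(80.5)), (10, np.float64(101.7), np.float64(80.8)), (20, np.float64(103.3), np.float64(80.7)), (28, np.float64(106.2), np.float64(80.7))]
[  0.61042059 -71.88828615] [19.85522089 -0.02314612] 0.4449450471761195
```

Run:
```python
from h import *
z=np.load('pics/w26.npz'); R=z['R'];p=z['p']
t=np.radians(20); a=np.array([np.cos(t),0,-np.sin(t)]); b=np.array([-np.sin(t),0,-np.cos(t)])
A=R@a; L=p+R@(a*80.3+b*(-105.2)+np.array([0,.6,0])); print('lens',L,'A',A,'focus',L-100*A)
B=R@b; Y=R@np.array([0,1,0])
for f in ['side0','s26']:
    q=np.load(f'pics/{f}.npz'); P=cloud('side',q['d']); 
    for v in range(196,218,2):
        row=[]
        for u in range(384,404,2):
            X=P[v,u]-L; row.append('%4.0f/%3.0f/%3d'%(X@A,np.hypot(X@B,X@Y),q['im'][v,u].mean()) if abs(X@A)<60 else '   .       ')
        print(v,' '.join(row))
```

```text
lens [667.8182658  -65.38945573 228.71194287] A [0.91944304 0.19023903 0.34414185] focus [575.8739622  -84.4133591  194.29775778]
196   58/413/ 94    .           .           .           .           .           .           .           .           .       
198   57/428/188    .           .           .           .           .           .           .           .          44/ 17/ 31
200   50/402/212   57/408/212    6/ 35/228   10/ 36/241   14/ 33/245    .           .          32/ 18/ 93   35/ 18/ 37   40/ 15/ 25
202   47/400/213   52/393/178    4/ 29/134    8/ 29/246   11/ 35/247   16/ 30/248   23/ 17/ 66   28/ 15/ 22   31/ 18/ 30   37/ 14/ 36
204   42/386/191   47/380/171    2/ 22/147    5/ 28/233    8/ 35/248   13/ 30/248   17/ 32/237   24/ 17/ 35   27/ 26/ 40   33/ 21/ 35
206   38/379/202   44/380/213    2/ 25/ 87    2/ 27/227    5/ 32/248    9/ 38/248   15/ 30/245   20/ 23/ 78   26/ 13/ 29   30/ 20/ 26
208   30/342/222   40/381/220   45/371/147    1/ 11/ 25    3/ 30/215    7/ 35/242   11/ 33/237   16/ 32/217   22/ 24/ 24   27/ 24/ 18
210   27/348/174   33/350/182   38/338/195    0/ 10
[... 1237 characters left out ...]
0/ 77   26/ 16/ 29   30/ 20/ 25
208   30/344/222   40/377/220   45/369/146    1/ 11/ 25    2/ 35/215    7/ 30/241   11/ 39/237   16/ 31/217   22/ 23/ 24   27/ 20/ 18
210   28/358/173   34/353/182   38/339/194    1/ 16/ 56    2/ 12/143    5/ 30/199    9/ 30/232   13/ 38/222   21/ 14/ 85   25/ 19/ 12
212   25/356/174   29/342/174   35/344/174   40/342/150    1/  5/ 12    3/ 25/136    6/ 35/212   12/ 29/199   15/ 37/183   24/ 18/ 11
214   22/356/ 69   26/347/111   31/338/126   37/340/173    1/ 19/ 63   -1/ 32/ 94    3/ 39/156    9/ 30/171   13/ 34/154    .       
216   16/337/ 76   23/349/ 74   29/349/ 71   34/344/ 64   40/343/ 63   -0/ 16/ 10    2/ 28/120    6/ 39/142   11/ 34/127   16/ 34/114
```

```bash
python3 -m creep '[{"gripper":3,"dx":-1.2,"dy":0,"dz":0,"turn":0},{"gripper":3,"dx":-2.57,"dy":0.08,"dz":1,"turn":0},{"gripper":3,"dx":-2.57,"dy":0.08,"dz":3.5,"turn":0},{"gripper":3,"dx":-2.57,"dy":0.08,"dz":6.5,"turn":0},{"gripper":3,"dx":-2.57,"dy":0.08,"dz":9.5,"turn":0},{"gripper":3,"dx":-2.57,"dy":0.08,"dz":12,"turn":0},{"gripper":3,"dx":-2.57,"dy":0.08,"dz":13.3,"turn":0},{"gripper":3,"dx":-2.57,"dy":0.08,"dz":13.79,"turn":0},{"gripper":3,"dx":-2.57,"dy":0.08,"dz":13.79,"turn":0},{"gripper":3,"dx":-2.57,"dy":0.08,"dz":13.79,"turn":0}]' 30
cat > fin.py <<'E'
from h import *
import sys
z0=np.load('pics/w26.npz')
F=np.array([575.87,-84.41,194.30]); A=np.array([.91944,.19024,.34414])
s,im,d=snap('wrist',sys.argv[1])
R=np.array(s['tool_rot']);p=np.array(s['eef_pos']); T=((cloud('wrist',d,s)-p)@R)
T=T[200:385].reshape(-1,3); U=-T[:,2]
k=(abs(T[:,1])<4)&(T[:,0]>-15)&(T[:,0]<28)&(U>25)&(U<80); a=np.polyfit(T[k,0],U[k],1)
e=abs(U[k]-np.polyval(a,T[k,0]))<1.5; a=np.polyfit(T[k,0][e],U[k][e],1)
ph=np.arctan(a[0]); c=a[1]-20/np.cos(ph); dd=np.array([np.cos(ph),0,-np.sin(ph)])
X=T-np.array([0,0,-c]); al=X@dd; pe=np.linalg.norm(X-np.outer(al,dd),axis=1)
kk=(pe<22)&(al<60); h=np.percentile(al[kk],98)
rimy=T[(pe>20)&(pe<23)&(al>h-7)&(al<h+1)][:,1]
foot=p+R@(np.array([0,(rimy.min()+rimy.max())/2,-c])+h*dd); D=R@dd
print('p',p.round(1),'slope',np.degrees(ph).round(2),'h',h.round(1),'y',rimy.min().round(1),rimy.max().round(1))
print('foot',foot.round(1),'err world',(foot-F).round(1),'tool err',(R.T@(foot-F)).round(1),'angle err',np.degrees(np.arccos(min(1,D@A))).round(2), 'w',s['gripper_width'])
E
python3 fin.py w27
```

```text
time_s: 30.88
eef_pos: [533.8, -94.1, 162.6]
tool_rot: [[0.979, 0.202, 0.003], [0.202, -0.979, 0.002], [0.003, -0.001, -1.0]]
ft_force: [0.3, 0.1, -2.9]
gripper_width: 39.5
p [533.8 -94.1 162.6] slope 19.52 h 45.7 y -21.9 21.2
foot [575.8 -85.2 195. ] err world [-0.1 -0.8  0.7] tool err [-0.2  0.7 -0.7] angle err 0.46 w 39.50129342012278
```

View pics/w27.png

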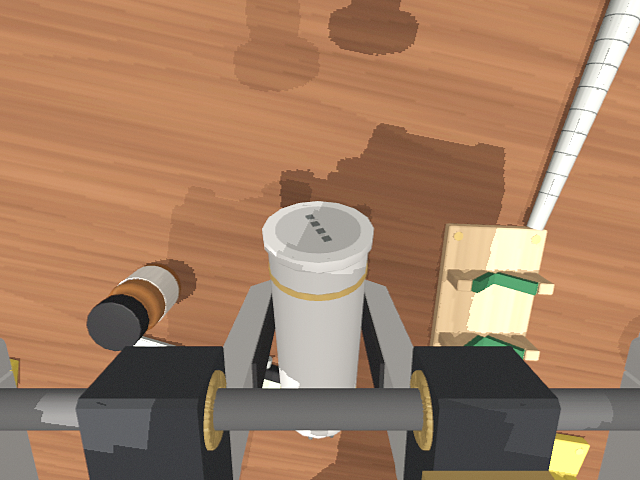

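```bash
python3 -m creep '[{"gripper":3,"dx":0,"dy":-0.05,"dz":0.05,"turn":0},{"gripper":3,"dx":0,"dy":-0.05,"dz":0.05,"turn":0},{"gripper":3,"dx":0,"dy":-0.05,"dz":0.05,"turn":0},{"gripper":3,"dx":0,"dy":-0.05,"dz":0.05,"turn":0},{"gripper":3,"dx":0,"dy":-0.05,"dz":0.05,"turn":0},{"gripper":3,"dx":0,"dy":-0.05,"dz":0.05,"turn":0},{"gripper":3,"dx":0,"dy":-0.05,"dz":0.05,"turn":0},{"gripper":3,"dx":0,"dy":-0.05,"dz":0.05,"turn":0}]' 30
python3 fin.py w28
python3 - <<'E'
from h import *
snap('side','s28'); snap('scene','c28'); print(abs(r.read_state()['qvel']).max(), r.read_state()['time_s'])
a=cv2.imread('pics/s28.png')[150:350,270:490]; b=cv2.imread('pics/c28.png')[200:320,220:400]
cv2.imwrite('pics/s28c.png',cv2.resize(a,None,fx=3,fy=3,interpolation=2)); cv2.imwrite('pics/c28c.png',cv2.resize(b,None,fx=4,fy=4,interpolation=2))
F=np.array([575.87,-84.41,194.30]); print(proj('side',F),proj('scene',F))
E
```

```text
time_s: 31.92
eef_pos: [533.6, -93.6, 162.0]
tool_rot: [[0.979, 0.202, 0.003], [0.202, -0.979, 0.002], [0.003, -0.001, -1.0]]
ft_force: [-1.0, -0.3, -2.4]
gripper_width: 39.3
p [533.6 -93.6 162. ] slope 19.56 h 45.7 y -21.9 21.3
foot [575.7 -84.7 194.5] err world [-0.2 -0.3  0.2] tool err [-0.3  0.3 -0.2] angle err 0.44 w 39.31756602713396
0.0011132362581501767 32.075
(np.float64(359.06856303843256), np.float64(229.59786470623348)) (np.float64(305.3002384780416), np.float64(247.98401534641908))
```

View pics/s28c.png

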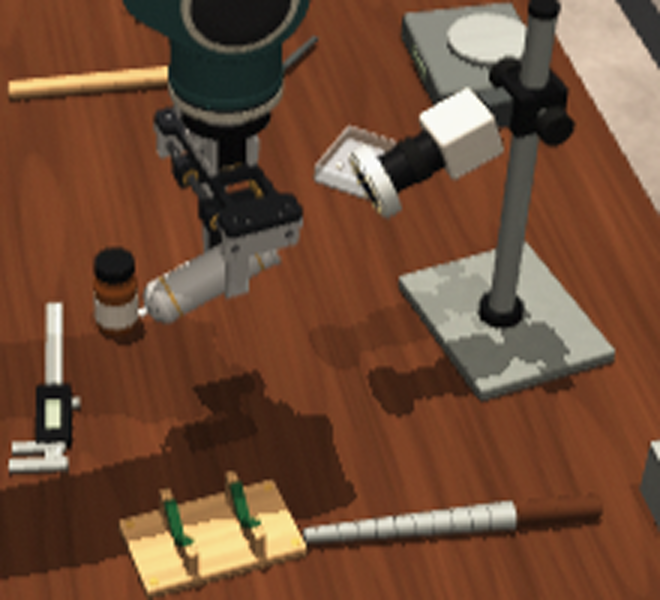

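View pics/c28c.png

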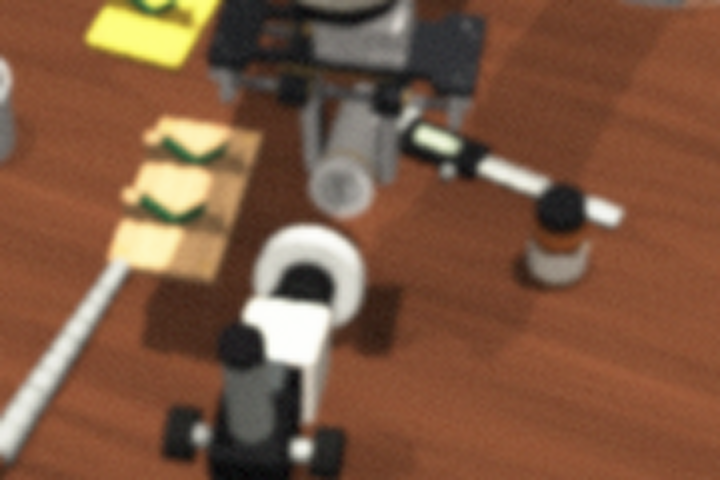

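```bash
python3 -c "
from rig import r; print(r.sign_off())"
```

```text
the job is handed in; nothing more can be done
None
```

The job is handed in at about 32 s. The gripper alone is holding the caster at the inspection camera, with its foot facing the lens.

**What I did**
- **First try at laying it down:** I gripped the caster upright and tipped it by hooking its foot on a cradle cheek. It was pivoting too high in the fingers, so I stood it back upright on the bench in a controlled way and gripped it again near the collar.
- **Laying it down:** I tipped it again, laid it level in the pale cradle and let go. I then slid it along the groove twice, releasing it each time. The first slide was based on a clipped reading: it was about 4 mm off centre before and about 4 mm off the other way after.
- **Fresh grip:** I gripped it round the body about 45 mm from the foot. I raised the foot end to about 20° with the finial end still resting in the cradle, tightened to 30 N and carried it to the camera.

**Last checks**
- **Position:** the foot centre measured about 0.5 mm from the focus point in the wrist camera, and the scene camera agreed within about 1 pixel.
- **Angle:** the axis measured about 0.4° off square, with the slope at about 19.6° instead of 20°.
- **Stillness:** the arm was still and the slope held steady over a 1 s wait.
- **Lens plane:** the side and wrist cameras agreed within about 1 mm. The foot itself was partly hidden in the side view, so that camera could not confirm its position.
- **Other things on the bench:** they looked undisturbed in the last pictures, but I checked this only by eye.

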